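# File two seed sample boxes in the sloped rack

## Robot

A 6-joint arm with a two-finger parallel gripper is mounted at the origin on the work surface. World frame = base frame: x ahead of the robot, y to its left, z up, the work surface at z = 0. Lengths are in mm, angles in degrees, forces in N, time in s.
With the tool pointing down it reaches from about 300 to 850 mm from the base axis. Payload 4.2 kg.
Tool frame: the origin (TCP) lies midway between the tips of the shut fingers; the grasp point (between the pads) lies 19 mm behind it; y points along the fingers, z is the direction in which the jaws open and shut, and the axes are right-handed (so a half turn about y gives the same grasp; the last joint's range is limited). The gripper opens to 91 mm and grips with 3 to 60 N. Pads are 32 mm wide; open, the fingers measure 118 mm over their backs; the gripper's body (76 mm by 178 mm) begins 60 mm behind the grasp point.
Start: joints at [73.854, 18.312, 89.639, -0, 72.044, -1.146], TCP at [148.823, 555.423, 213.976] pointing down, gripper open.
Joint ranges: [-177.97, 177.97], [-48.28, 115.42], [12.27, 149.76], [-77.06, 257.06], [2.81, 150.46], [-146.56, 146.56]. Speed limits (degrees/s): [147.25, 147.25, 180, 180, 180, 180].

## Interface

Orientations are given as [roll, pitch, yaw] about the fixed x, y, z axes, in that order (R = Rz(yaw) Ry(pitch) Rx(roll)).
In Python, from workcell import env gives the robot as it stands.
- The arm moves only by the shell command python3 -m handwheel 'ROWS' [FORCE]. ROWS is JSON, a list of rows, each a list of 3 entries, a list of its own where there are three numbers: the opening, from 0 (shut) to 1 (fully open), then the shift along the tool's x, y, z in mm, then the turn, a rotation vector about the tool's x, y, z in degrees. A call has exactly 10 rows; each row shifts and turns the commanded pose from where the row before left it, along the tool's axes as they then stand; what a row does not reach is not made up. A row lasts 1/12 s, in which the tool goes at most 41.7 mm and 7.16 degrees, less where a joint would pass 70% of its speed; a pose out of reach is approached as far as the arm can. A call is refused whole if a number of a shift passes 41.7 or a number of a turn 7.16, either way. A call with a gripper value outside its range is refused whole. The fingers move at their own pace and stop on an object; FORCE is the grip in N (left out, the last holds). Time passes only in rows, so rows that do not move let the fingers close, or fill a call up. It gives the time, the measured TCP pose, the force and the opening at its end, in the units of the state.
- env.state(): the state, without advancing time (a new reading comes with each control period).
- env.grab_frame(name): name is "scene" or "top"; returns the picture (384x512x3 uint8, red, green, blue); there is no depth.
- env.camera_info(name): a dict with "fx", "fy", "cx", "cy" (pixels), "k1" (the pictures are not rectified: a ray, as slopes to the right and down, at radius r is drawn at 1 + k1 r^2 times it, then the intrinsics apply), "camera_from_world" (4x4, takes a point from world to camera coordinates). Camera axes: x right, y down, z forward; pixel columns grow to the right and rows downward; lengths in mm; the calibration is good to about 2 mm. A picture is of the moment at which its call begins. camera_info takes no time and is no camera call.
- env.job_done(): hands the job in, once; it reports no verdict.
Trained networks look in the newest picture that a camera, given by its name, has taken for a name from the list of things; names that differ only in an ending like _2 or _b are one class to them, and where a whole thing is asked for, a point or a joint stands for the part that bears it (a point fixed in the world has none). Each returns a list of dicts, best first, with "p" (0 to 1); they miss things now and then, are a little off and sometimes report something else, mostly with a low value. They report only what shows in the picture. A call takes as long as a camera call. They do not tell look-alikes from the thing itself.
- env.masks_of(camera, label): "region" (384x512 bool, what is visible of it) and "location" ([column, row] in pixels, amid what is visible of it).
The state is a dict: "time_s": time; "qpos": joint angles; "qvel": joint speeds; "effort": joint torques, N m; "ee_pos": TCP position; "ee_rot": TCP orientation; "force": force on the tool from outside, world axes, zero at the start; "torque": the same for the moment, N m; "gripper_width": finger opening in mm.
Only numpy, scipy, OpenCV 4.12 (cv2) and the standard library are available. Lean on these libraries where they do the work, as an engineer would, in place of code of your own. Each camera call takes 0.05 s, during which the arm holds its last target.

## Task

File the yellow-lidded and the blue-lidded seed sample box in the sloped rack, each lid up in the lane of its own colour: lay the box lengthwise on the open upper end of the lane, then slide it down under the clear cover until it rests fully home against the lane's stop. Push gently, since the stops are delicate, and leave the green box and everything else on the bench as they stand.

Things in the scene. Friction and masses are not known exactly. Their poses are not given: they have to be found in the camera images.
- yellow_box: Closed sample box with a yellow lid, 80 long (its x) x 46 wide (its y) x 34 high (its z), about 0.2 kg (0.14 to 0.28), plain rigid sides all the way up, either end may lead. Origin: centre of its underside; it starts flat on the bench to the left or right of the rack.
- blue_box: The same box with a blue lid. Origin: centre of its underside.
- green_box: Third such box, green lid, already filed in the green lane; leave it. Its axes are not tilted with the slope: z stays vertical when it is filed. Origin: centre of its underside.
- rack: Fixed rack: three parallel straight lanes sloping 15 degrees down towards the rack's +x (away from the robot), centre lines at rack y -66, 0, +66. Origin on the bench; z vertical, x horizontal. s = mm along the slope: the floor is 60 high at s = 0, right above the origin, and runs from s = -160 (upper end, 101 high) to 175. Ribs 6 thick, 8 high leave each lane 60 wide.
- cover_edge (a point): Middle of the lower front edge of the clear cover: a sheet 4 thick over s = 0 to 177, its underside 58 above the lane floor, square to it, with clear side walls outside the outer lanes. Above s = 0 the lanes are open. A box does not slide by its own weight: it must be pushed, and the fingers must lean to follow it under the cover.
- yellow_stop: Shows which lane is yellow. Origin: on that lane's floor, centre line, s = 0; axes as the rack's. A yellow tag (12 long, 50 wide) sits on the cover's front edge, reaching 74 above the lane floor. The back stop is a yellow paddle, 42 wide, 26 high, under the cover; its setting varies and is not given: a box that is home has its upper end face somewhere from s = 29 to 43.
- yellow_lane_top (a point): Point on the yellow lane's floor, centre line, at its upper open end (s = -160).
- blue_stop: The same for the blue lane, with a blue tag and paddle, set by itself.
- blue_lane_top (a point): Point on the blue lane's floor, centre line, at its upper open end (s = -160).
- green_stop: The green lane's tag and stop (full). Origin as for the others.
- yellow_paddle (a joint): Travel of the yellow stop's sprung paddle, m: 0 = free, 0.005 = fully in, as when a box is home. It gives these 5 mm with under 0.5 N; then the stop is firm, on a rubber buffer that yields 1 mm per 5 N. More than 20 N on a stop is too much. A home box stays home when let go.
- blue_paddle (a joint): The same for the blue stop.
- jar: Amber glass jar, 56 diameter, 85 high, on the bench. Origin: centre of its underside.
- dish: Shallow glass dish, 90 diameter, 16 high, on the bench. Origin: centre of its underside.
- scoop: Steel spoon, 160 long, lying on the bench. Origin near its middle, on the bench.
- bin: Yellow open catch bin, 110 x 90 x 75 high, on the bench. Origin: centre of its underside.
Mind the look-alikes: they are no part of the job. Leave any pink look-alike of the yellow_box alone.

How it is judged (in metres and radians):
At the end, for the whole second after the job is handed in: Each of the two boxes lies lid up on the floor of its own colour's lane (centre within 12 mm of the lane's centre line, lengthwise within about 9 degrees), its stop's paddle pushed in by more than 3.5 of its 5 mm, at rest; the green box and the jar, dish, scoop and bin are where they stood (value of joint each of yellow_paddle, blue_paddle above 0.0035 m and x of yellow_box in the frame of yellow_stop between 0.055 and 0.092 m and y of yellow_box in the frame of yellow_stop between -0.012 and 0.012 m and angle between yellow_box's own z axis and vertical between 0.2 and 0.33 rad and angle between the x axis of yellow_box and the x axis of yellow_stop, either way round below 0.305 rad and linear speed of each of yellow_box, blue_box below 0.01 m/s and x of blue_box in the frame of blue_stop between 0.055 and 0.092 m and y of blue_box in the frame of blue_stop between -0.012 and 0.012 m and angle between blue_box's own z axis and vertical between 0.2 and 0.33 rad and angle between the x axis of blue_box and the x axis of blue_stop, either way round below 0.305 rad); the robot touches nothing.
It fails at once if a stop pushed with more than 20 N (contact force between any of yellow_box, the fingers and yellow_stop above 20 N or contact force between any of blue_box, the fingers and blue_stop above 20 N).
It fails at once if the filed green box shifted by more than 6 mm (distance of green_box from where it was at the start of the episode above 0.006 m).
It fails at once if a bystander on the bench moved by more than 20 mm (distance of any of jar, dish, scoop, bin from where it was at the start of the episode above 0.02 m).
It also fails if it takes over 72 s, if anything falls off the work surface, if the arm or the gripper's body presses on something with over 40 N, if the wrist force passes 120 N, or if a joint passes its speed limit or range.

## Working session

There is one attempt and no reset: what is moved stays moved. The work goes in short steps, Python scripts to look and compute and a shell command to move; the robot and the scene stay as the last step left them, time stands still between calls to the robot, and variables do not carry over. Pictures are saved under pics/ and viewed, and the job is handed in when it is done.

```bash
mkdir -p pics; ls; python3 - <<'E'
from workcell import env
import cv2
print(env.state())
for n in ("scene","top"):
    f=env.grab_frame(n); cv2.imwrite(f"pics/{n}0.png",f[:,:,::-1]); i=env.camera_info(n); print(n,i)
E
```

```text
pics
{'time_s': 0.0, 'qpos': array([ 7.38543084e+01,  1.83513797e+01,  8.97062379e+01,  4.62248602e-04,
        7.20448663e+01, -1.14652181e+00]), 'qvel': array([-0.09739768,  0.06333692,  0.0966839 ,  0.11521241,  0.04888841,
       -0.0634909 ]), 'effort': array([-1.33182635e-03, -4.12444532e+01, -2.31967592e+01,  7.25271623e-02,
        4.60960774e-02, -1.73750946e-04]), 'ee_pos': array([148.67335201, 554.9176093 , 213.12405423]), 'ee_rot': array([-9.01024546e+01,  2.49001745e-03, -1.49993150e+01]), 'force': array([-0.14184831,  0.14883099,  0.6119319 ]), 'torque': array([-0.03435281, -0.03556079,  0.00710129]), 'gripper_width': 91.12326084465832}
scene {'fx': 406.7184296215338, 'fy': 406.7184296215338, 'cx': 251.23014557642725, 'cy': 193.08079140398092, 'k1': -0.11925964527916458, 'camera_from_world': array([[ 3.46079932e-01,  9.37995934e-01,  1.98067961e-02,
        -2.48903832e+02],
       [ 6.42130897e-01, -2.21420987e-01, -7.33921425e-01,
        -2.78815200e+02],
       [-6.84029672e-01,  2.66714033e-01, -6.78945530e-01,
         1.61402221e+03],
       [ 0.00000000e+00,  0.00000000e+00,  0.00000000e+00,
         1.00000000e+00]])}
top {'fx': 451.82830602362804, 'fy': 451.82830602362804, 'cx': 254.31544996328074, 'cy': 189.3935006240205, 'k1': 0.03556189724135643, 'camera_from_world': array([[-2.98257889e-02, -9.99555103e-01, -1.32584680e-04,
         5.50755534e+01],
       [-9.76625014e-01,  2.91698245e-02, -2.12961741e-01,
         5.88255814e+02],
       [ 2.12870862e-01, -6.22226640e-03, -9.77060530e-01,
         1.58509126e+03],
       [ 0.00000000e+00,  0.00000000e+00,  0.00000000e+00,
         1.00000000e+00]])}
```

View pics/scene0.png

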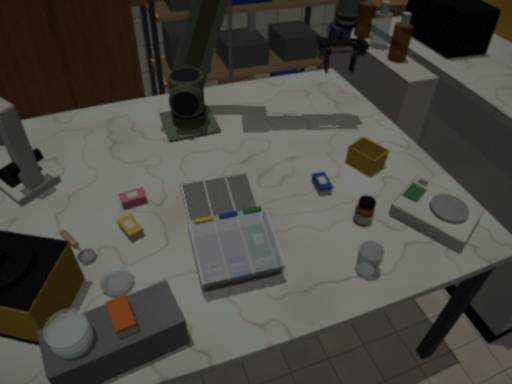

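View pics/top0.png

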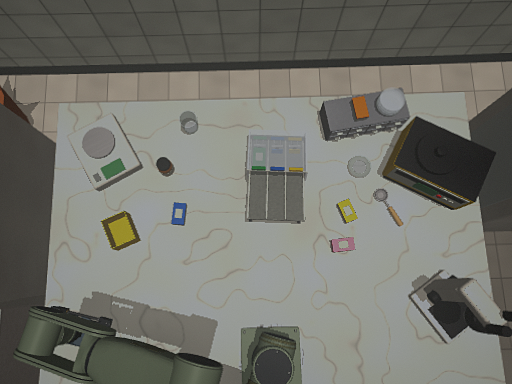

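The scene view has the yellow box at about (130,226), blue at (321,182), the pink look-alike at (133,198) and the rack at about (230,230). In the top view yellow is at (347,211), blue at (180,214), and the lane tags left to right are green, blue, yellow. Next I'll measure.

```bash
cat > h.py <<'E'
import numpy as np, cv2
from workcell import env
from scipy.optimize import minimize
def proj(n,P):
    i=env.camera_info(n); T=i["camera_from_world"]; P=np.atleast_2d(P)
    c=P@T[:3,:3].T+T[:3,3]; u=c[:,:2]/c[:,2:]; r2=(u**2).sum(1,keepdims=True); u=u*(1+i["k1"]*r2)
    return u*[i["fx"],i["fy"]]+[i["cx"],i["cy"]]
def ray(n,px):
    i=env.camera_info(n); T=i["camera_from_world"]
    d=(np.array(px,float)-[i["cx"],i["cy"]])/[i["fx"],i["fy"]]; u=d.copy()
    for _ in range(20): u=d/(1+i["k1"]*(u@u))
    R=T[:3,:3]; return -R.T@T[:3,3], R.T@np.r_[u,1]
def on_z(n,px,z):
    o,d=ray(n,px); return o+d*(z-o[2])/d[2]
def boxpts(x,y,yaw,L=80,W=46,H=34):
    c,s=np.cos(yaw),np.sin(yaw)
    return np.array([[x+c*a-s*b,y+s*a+c*b,z] for a in(-L/2,L/2) for b in(-W/2,W/2) for z in(0,H)])
def sil(n,P,sc=4):
    h=cv2.convexHull((proj(n,P)*sc+sc/2).astype(np.float32)).astype(np.int32)
    m=np.zeros((384*sc,512*sc),np.uint8); cv2.fillPoly(m,[h],1); return m
def fitbox(masks,x0):
    big={n:cv2.resize(m.astype(np.uint8),None,fx=4,fy=4,interpolation=cv2.INTER_NEAREST) for n,m in masks.items()}
    def cost(p):
        P=boxpts(*p); t=0
        for n,b in big.items():
            s=sil(n,P); t+=1-(s&b).sum()/max(1,(s|b).sum())
        return t
    best=None
    for a in np.radians([0,30,60,90,120,150]):
        S=np.array([[x0[0],x0[1],a],[x0[0]+15,x0[1],a],[x0[0],x0[1]+15,a],[x0[0],x0[1],a+.4]])
        r=minimize(cost,S[0],method="Nelder-Mead",options=dict(initial_simplex=S,xatol=.01,fatol=1e-4))
        if best is None or r.fun<best.fun: best=r
    return best
E
cat > m.py <<'E'
from h import *
import pickle
out={}
for n in ("scene","top"):
    env.grab_frame(n)
    for l in ("yellow_box","blue_box","green_box","rack","yellow_stop","blue_stop","green_stop","jar","dish","scoop","bin"):
        r=env.masks_of(n,l)
        out[n,l]=r
        for q in r[:3]: print(n,l,round(q["p"],2),np.round(q["location"],1),int(q["region"].sum()))
pickle.dump(out,open("masks.pkl","wb"))
print(env.state()["time_s"])
E
python3 m.py
```

```text
scene yellow_box 0.76 [132.4 198.1] 433
scene yellow_box 0.65 [131.2 232. ] 463
scene blue_box 0.73 [320.8 182.8] 327
scene blue_box 0.32 [131.9 227.4] 474
scene rack 0.24 [367.2 157.1] 1118
scene yellow_stop 0.48 [204.8 220.6] 74
scene blue_stop 0.62 [225.8 214.2] 80
scene blue_stop 0.35 [366.1 155.8] 1184
scene green_stop 0.54 [250.3 210.3] 103
scene jar 0.56 [366.2 213. ] 511
scene dish 0.61 [114.7 282.7] 755
scene scoop 0.64 [ 79.6 246.4] 350
scene bin 0.7 [365.8 158.1] 1189
top yellow_box 0.79 [348.7 208.2] 335
top yellow_box 0.6 [342.5 243.1] 291
top blue_box 0.5 [180.2 212. ] 290
top green_box 0.39 [383.3 198. ] 191
top rack 0.88 [277.6 177. ] 5063
top rack 0.28 [256.4 166. ] 73
top yellow_stop 0.55 [294.2 169. ] 47
top blue_stop 0.59 [276.6 164.4] 56
top green_stop 0.61 [256.5 168.9] 55
top jar 0.68 [165.8 165.1] 253
top dish 0.95 [356.7 166.2] 404
top scoop 0.48 [385.8 201.7] 260
top bin 0.95 [121.3 230.7] 958
top bin 0.51 [276.1 169.4] 45
1.3
```

```bash
python3 - <<'E'
import cv2
a=cv2.imread("pics/top0.png");b=cv2.imread("pics/scene0.png")
cv2.imwrite("pics/t1.png",cv2.resize(a[125:260,220:380],None,fx=5,fy=4.4,interpolation=cv2.INTER_CUBIC)[:600])
cv2.imwrite("pics/s1.png",cv2.resize(b[165:300,170:300],None,fx=4.4,fy=4.4,interpolation=cv2.INTER_CUBIC))
E
```

```text
(no output)
```

View pics/t1.png

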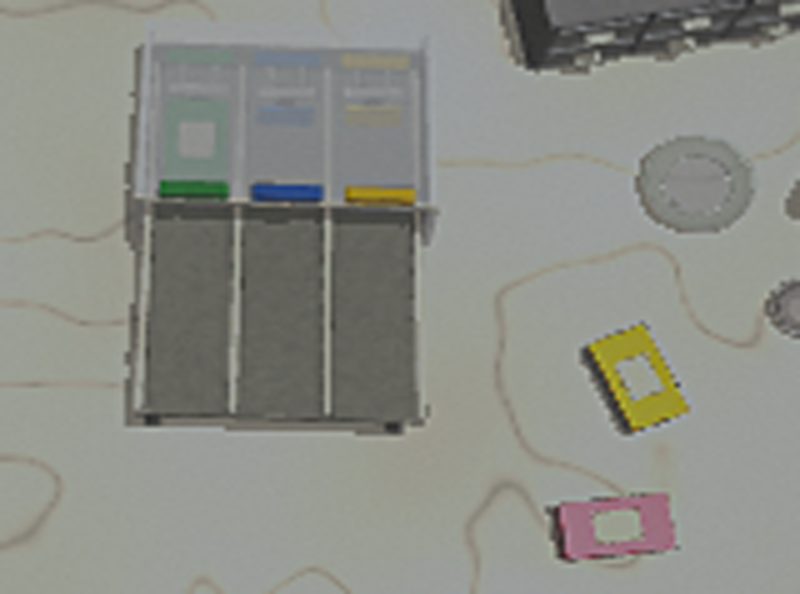

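View pics/s1.png

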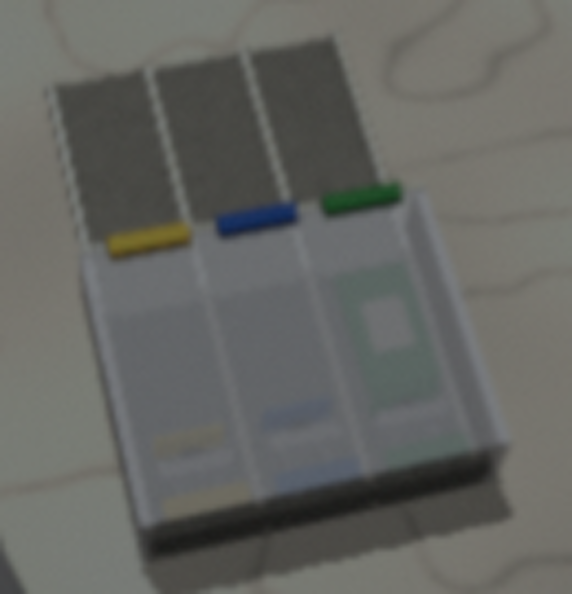

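```bash
cat > b.py <<'E'
from h import *
import pickle
M=pickle.load(open("masks.pkl","rb"))
def pick(n,l,loc): 
    return min(M[n,l],key=lambda q:np.hypot(*(np.array(q["location"])-loc)))["region"]
for l,ls,lt in (("yellow_box",(131,230),(348,210)),("blue_box",(321,182),(180,213))):
    ms={"scene":pick("scene",l,ls),"top":pick("top",l,lt)}
    x0=on_z("top",lt,20)[:2]
    for sub in (ms,{"top":ms["top"]},{"scene":ms["scene"]}):
        r=fitbox(sub,x0); print(l,list(sub),r.x[:2].round(1),np.degrees(r.x[2]).round(1),round(r.fun,3))
E
python3 b.py
```

```text
yellow_box ['scene', 'top'] [ 508.5 -301.4] 201.9 0.244
yellow_box ['top'] [ 510.  -303.1] 20.6 0.063
yellow_box ['scene'] [ 506.2 -298.8] 18.6 0.094Traceback (most recent call last):
  File "b.py", line 10, in <module>
    r=fitbox(sub,x0); print(l,list(sub),r.x[:2].round(1),np.degrees(r.x[2]).round(1),round(r.fun,3))
  File "h.py", line 31, in fitbox
    r=minimize(cost,S[0],method="Nelder-Mead",options=dict(initial_simplex=S,xatol=.01,fatol=1e-4))
    res = _minimize_neldermead(fun, x0, args, callback, bounds=bounds,
                               **options)
    fxr = func(xr)
    fx = function(np.copy(x), *(wrapper_args + args))
  File "h.py", line 26, in cost
    s=sil(n,P); t+=1-(s&b).sum()/max(1,(s|b).sum())
  File "h.py", line 19, in sil
    h=cv2.convexHull((proj(n,P)*sc+sc/2).astype(np.float32)).astype(np.int32)
                      ~~~~^^^^^
  File "h.py", line 5, in proj
    i=env.camera_info(n); T=i["camera_from_world"]; P=np.atleast_2d(P)
ValueError: time passes only in moves, steps and waits
```

```bash
sed -i 's/^def proj/CI={n:env.camera_info(n) for n in ("scene","top")}\ndef proj/; s/i=env.camera_info(n)/i=CI[n]/' h.py
cat > rack.py <<'E'
from h import *
from scipy.optimize import least_squares
import sys
th=np.radians(15); c,s_=np.cos(th),np.sin(th)
def rk(p,s,y,h):  # s along slope, h square to floor
    x,z=s*c+h*s_, 60-s*s_+h*c
    C,S=np.cos(p[2]),np.sin(p[2]); return np.array([p[0]+C*x-S*y,p[1]+S*x+C*y,z])
im={n:cv2.imread(f"pics/{n}0.png") for n in("top","scene")}
tags={"yellow":-66,"blue":0,"green":66}
roi={"top":(150,185,240,310),"scene":(200,225,185,270)}
obs=[]
for n in im:
    hsv=cv2.cvtColor(im[n],cv2.COLOR_BGR2HSV)
    for col,(lo,hi) in {"yellow":(18,32),"blue":(105,125),"green":(50,75)}.items():
        m=(hsv[...,0]>=lo)&(hsv[...,0]<=hi)&(hsv[...,1]>130)&(hsv[...,2]>50); r=roi[n]; k=np.zeros_like(m); k[r[0]:r[1],r[2]:r[3]]=m[r[0]:r[1],r[2]:r[3]]
        nn,lab,st,ce=cv2.connectedComponentsWithStats(k.astype(np.uint8)); j=1+np.argmax(st[1:,4]); print(n,col,st[j],ce[j].round(1))
        obs.append((n,"tag",col,ce[j]))
for n,L in {"top":[(248,218.9),(266.6,218.6),(285.4,219.1),(303.2,220)],"scene":[(246.1,174.1),(225.7,177.3),(204.1,181.4),(182,185)]}.items():
    for px,y in zip(L,(99,33,-33,-99)): obs.append((n,"end",y,np.array(px)))
def model(p,o,sgn):
    n,k,v,_=o
    if k=="end": return proj(n,rk(p,-160,sgn*v,6))[0]
    P=np.array([rk(p,a,sgn*tags[v]+b,h) for a in(0,12) for b in(-25,25) for h in(62,74)])
    M=cv2.moments(cv2.convexHull(proj(n,P).astype(np.float32))); return np.array([M["m10"],M["m01"]])/M["m00"]
for cams in (["top","scene"],["top"],["scene"]):
    ob=[o for o in obs if o[0] in cams]
    f=lambda p:np.concatenate([model(p,o,1)-o[3] for o in ob])
    r=least_squares(f,[560,0,0],x_scale=[10,10,.1]); print(cams,r.x[:2].round(1),np.degrees(r.x[2]).round(2))
    if len(cams)==2 : print(r.fun.reshape(-1,2).round(1).tolist())
E
python3 rack.py; python3 b.py
```

```text
top yellow [289 168  14   3  42] [295.5 169. ]
top blue [271 167  13   3  39] [277. 168.]
top green [252 166  13   3  27] [257.8 167.4]
scene yellow [195 216  18   7  70] [203.2 219. ]
scene blue [220 212  17   6  64] [227.7 214.3]
scene green [244 208  16   5  42] [251.4 209.8]
['top', 'scene'] [627.5 -42.4] -4.19
[[-0.1, 0.0], [-0.2, 0.2], [0.4, 0.0], [-0.3, 0.6], [-0.2, 0.6], [0.1, 0.6], [-1.3, -1.9], [-1.1, -0.8], [-1.0, -0.5], [0.0, -0.6], [-0.4, -1.8], [-1.2, -1.4], [-1.4, -1.8], [-1.4, -1.6]]
['top'] [625.9 -41.8] -2.85
['scene'] [630.2 -41.9] -4.66
yellow_box ['scene', 'top'] [ 508.5 -301.4] 201.9 0.244
yellow_box ['top'] [ 510.  -303.1] 20.6 0.063
yellow_box ['scene'] [ 506.2 -298.8] 18.6 0.094
blue_box ['scene', 'top'] [515.9 318.3] 173.2 0.322
blue_box ['top'] [516.3 318. ] -7.3 0.102
blue_box ['scene'] [519.  318.6] -13.6 0.191
```

```bash
sed -i 's/obs.append((n,"end",y,np.array(px)))/obs.append((n,"end",y,np.array(px)-.4))/' rack.py; cat >> rack.py <<'E'
def draw(p,tag):
  for n,(r0,r1,c0,c1) in {"top":(125,260,220,380),"scene":(165,300,170,300)}.items():
    k=4.4; I=cv2.resize(im[n][r0:r1,c0:c1],None,fx=k,fy=k,interpolation=cv2.INTER_CUBIC)
    q=lambda P:tuple(int(v) for v in ((proj(n,P)[0]-[c0,r0])+.5)*k)
    for y in (-96,-36,-30,30,36,96):
        cv2.line(I,q(rk(p,-160,y,8)),q(rk(p,0,y,8)),(0,0,255),1)
    for h in(0,8): cv2.line(I,q(rk(p,-160,-99,h)),q(rk(p,-160,99,h)),(0,255,0),1)
    cv2.line(I,q(rk(p,0,-102,62)),q(rk(p,0,102,62)),(255,0,255),1)
    cv2.imwrite(f"pics/ov_{n}{tag}.png",I)
o2=obs
f=lambda p:np.concatenate([model(p,o,1)-o[3] for o in o2])
p=least_squares(f,[560,0,0],x_scale=[10,10,.1]).x; print(p[:2],np.degrees(p[2])); draw(p,"a"); np.save("rack.npy",p)
E
python3 rack.py | tail -1
```

```text
[627.20390194 -40.65035051] -3.5455965723732663
```

View pics/ov_topa.png

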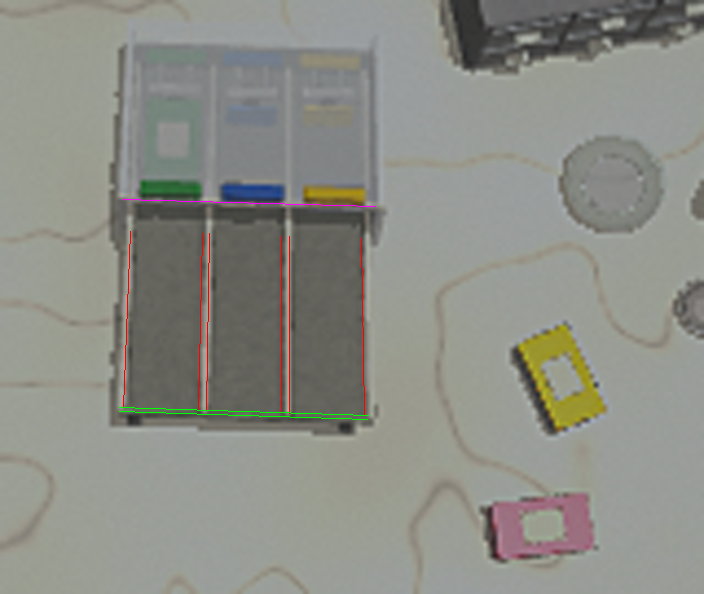

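View pics/ov_scenea.png

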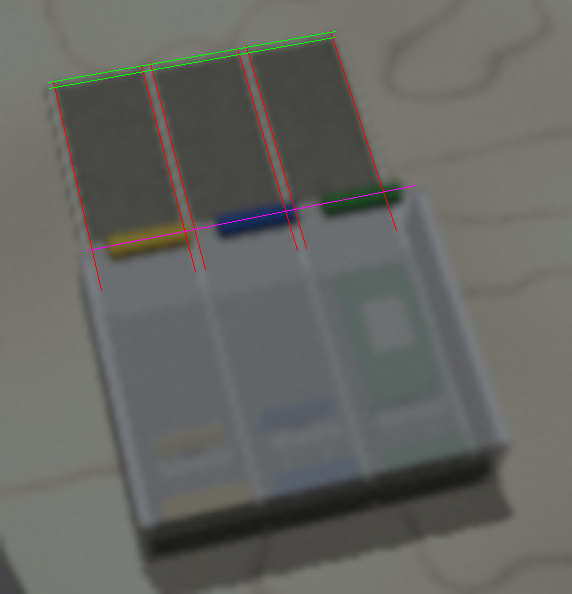

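```bash
cat > rack2.py <<'E'
exec(open("rack.py").read().split("for cams in")[0])
exec("def draw"+open("rack.py").read().split("def draw")[1].split("o2=obs")[0])
p=np.load("rack.npy"); 
# refined rib centres: profile perpendicular search around model
for it in range(3):
    ribs=[]
    for n in im:
        g=cv2.GaussianBlur(im[n],(0,0),.5).min(2).astype(np.float32)
        for y in(33,-33):
            for s in range(-150,(-40 if n=="top" else -60),10):
                a=proj(n,rk(p,s,y-12,8))[0];b=proj(n,rk(p,s,y+12,8))[0]
                t=np.linspace(0,1,49); X=a+(b-a)*t[:,None]
                v=cv2.remap(g,X[:,:1].astype(np.float32),X[:,1:].astype(np.float32),cv2.INTER_LINEAR)[:,0]
                w=np.clip(v-np.median(v)-10,0,None)
                if w.sum()>40: ribs.append((n,s,y,X.T@w/w.sum(),b-a))
    def f(p):
        o=[np.asarray(model(p,o,1)-o[3])*(1 if o[1]=="tag" else .7) for o in obs]
        o+=[np.array([(proj(n,rk(p,s,y,7))[0]-q)@d/np.linalg.norm(d)]) for n,s,y,q,d in ribs]
        return np.concatenate(o)
    r=least_squares(f,p,x_scale=[10,10,.1],loss="soft_l1"); p=r.x; print(len(ribs),p[:2],np.degrees(p[2]))
F=f(p); print(F[:28].reshape(-1,2).round(1).tolist()); print(F[28:].round(1))
for n in im:
    R=[q for q in ribs if q[0]==n]; ob=[o for o in obs if o[0]==n]
    ff=lambda p:np.concatenate([model(p,o,1)-o[3] for o in ob]+[np.array([(proj(n,rk(p,s,y,7))[0]-q)@d/np.linalg.norm(d)]) for n,s,y,q,d in R])
    q=least_squares(ff,p,x_scale=[10,10,.1],loss="soft_l1").x; print(n,q[:2].round(1),np.degrees(q[2]).round(2))
draw(p,"b"); np.save("rack.npy",p)
E
python3 rack2.py
```

```text
top yellow [289 168  14   3  42] [295.5 169. ]
top blue [271 167  13   3  39] [277. 168.]
top green [252 166  13   3  27] [257.8 167.4]
scene yellow [195 216  18   7  70] [203.2 219. ]
scene blue [220 212  17   6  64] [227.7 214.3]
scene green [244 208  16   5  42] [251.4 209.8]
40 [627.65616003 -42.5137281 ] -4.090114344740299
40 [627.65507646 -42.5130904 ] -4.092232686770781
40 [627.56010434 -42.45028595] -4.071640485600284
[[-0.1, -0.1], [-0.2, 0.2], [0.4, 0.0], [-0.2, 0.7], [-0.1, 0.7], [0.1, 0.6], [-0.6, -1.1], [-0.4, -0.3], [-0.4, -0.1], [0.4, -0.2], [-0.1, -1.0], [-0.7, -0.7], [-0.7, -0.9], [-0.8, -0.8]]
[ 0.4  0.4  0.3  0.3  0.2  0.3  0.4  0.3  0.3  0.4  0.2  0.5  0.5  0.5
  0.4  0.4  0.4  0.4  0.2  0.3  0.2  0.2 -0.2 -0.4 -0.3 -0.2 -0.3 -0.3
 -0.4 -0.4 -0.4 -0.2 -0.3 -0.4 -0.3 -0.3 -0.4 -0.4 -0.3 -0.4]
top [626.2 -42.4] -3.39
scene [629.1 -42. ] -4.27
```

View pics/ov_topb.png

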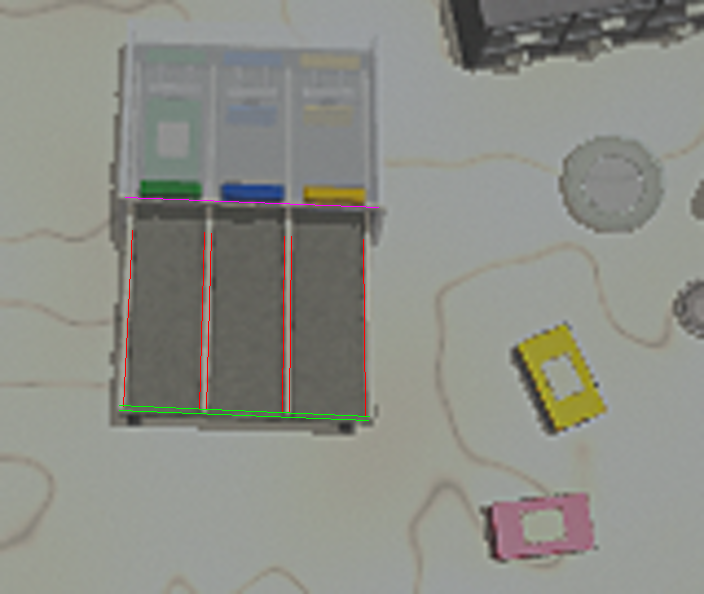

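```bash
cat > b2.py <<'E'
from h import *
import pickle
M=pickle.load(open("masks.pkl","rb"))
for l in("jar","dish","scoop","bin"): print(l,on_z("top",M["top",l][0]["location"],20).round(0)[:2], on_z("scene",M["scene",l][0]["location"],20).round(0)[:2])
# lid rectangle (z=34) from colour, both cameras
for l,lo,hi,R in (("yellow",18,34,{"top":(195,228,330,365),"scene":(205,245,110,150)}),("blue",105,130,{"top":(195,230,165,195),"scene":(165,197,305,340)})):
    for n,r in R.items():
        im=cv2.imread(f"pics/{n}0.png"); hsv=cv2.cvtColor(im,cv2.COLOR_BGR2HSV)
        m=np.zeros(im.shape[:2],np.uint8); m[r[0]:r[1],r[2]:r[3]]=cv2.inRange(hsv,(lo,90,35),(hi,255,255))[r[0]:r[1],r[2]:r[3]]
        h=cv2.findContours(m,cv2.RETR_EXTERNAL,cv2.CHAIN_APPROX_NONE)[0]; h=max(h,key=cv2.contourArea)[:,0]
        W=np.array([on_z(n,q,34)[:2] for q in h]); (c,s,a)=cv2.minAreaRect(W.astype(np.float32))
        print(l,n,np.round(c,1),np.round(s,1),round(a,1))
        hm=np.zeros_like(m); cv2.fillPoly(hm,[h.astype(np.int32)],1)
        if n=="top":
            f=fitbox({n:hm.astype(bool)},c); print("  fit",f.x[:2].round(1),np.degrees(f.x[2]).round(1),round(f.fun,3))
E
python3 b2.py
python3 - <<'E'
import cv2
a=cv2.imread("pics/top0.png")[150:250,90:210]
b=cv2.imread("pics/scene0.png")[150:250,290:410]
cv2.imwrite("pics/c2.png",cv2.hconcat([cv2.resize(q,None,fx=3.3,fy=5,interpolation=cv2.INTER_CUBIC) for q in(a,b)]))
E
```

```text
jar [703. 369.] [686. 388.]
dish [ 677. -352.] [ 691. -366.]
scoop [ 538. -449.] [ 536. -447.]
bin [459. 529.] [447. 536.]
yellow top [ 507.4 -301. ] [80.4 47. ] 22.3
  fit [ 509.2 -302.9] 202.5 0.156
yellow scene [ 512.9 -299.6] [85.1 47.7] 20.7
blue top [515.3 318. ] [44.8 79. ] 83.5
  fit [518.  319.9] 171.3 0.187
blue scene [519.7 316.8] [46.8 83.3] 83.3
```

View pics/c2.png

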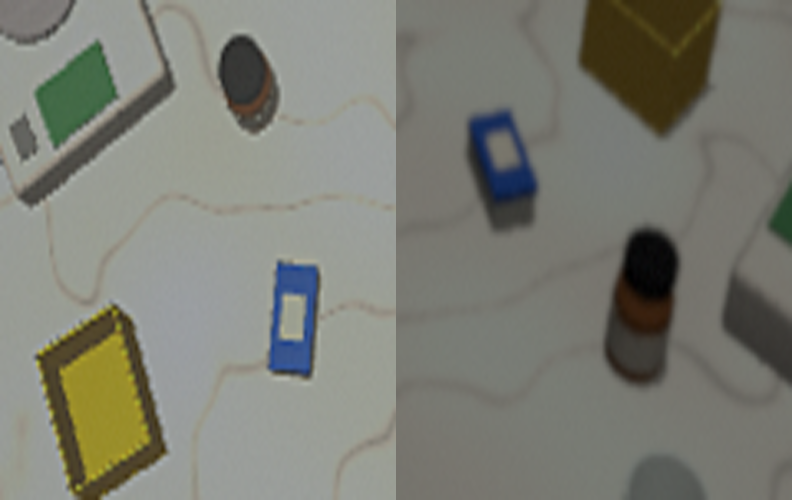

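Blue box at about (517,318), yaw -6.6°, clear of the bin and jar. Yellow at about (509,-301), yaw 21.5°. Rack at about (627.4,-42.4), yaw -4°. I'll do blue first.

```bash
cat > plan.py <<'E'
# usage: plan.py world x y z yaw tilt | rack s y h tilt   -> total turn (current tool axes), then total shift (axes after the turn)
import sys,numpy as np
from workcell import env
from scipy.spatial.transform import Rotation as R
a=sys.argv; v=[float(q) for q in a[2:]]
rp=np.array([627.4,-42.4,np.radians(-3.9)]); c,s=np.cos(np.radians(15)),np.sin(np.radians(15))
def rk(S,y,h):
    x,z=S*c+h*s,60-S*s+h*c; C,Q=np.cos(rp[2]),np.sin(rp[2]); return np.array([rp[0]+C*x-Q*y,rp[1]+Q*x+C*y,z])
st=env.state(); P=st["ee_pos"]; R0=R.from_euler("xyz",st["ee_rot"],degrees=True)
if a[1]=="rack": T=rk(*v[:3]); yaw,tilt=-3.9,v[3]
else: T=np.array(v[:3]); yaw,tilt=v[3],v[4]
R1=R.from_euler("z",yaw,degrees=True)*R.from_euler("x",-90,degrees=True)*R.from_euler("z",tilt,degrees=True)
print("t",round(st["time_s"],2),"pos",P.round(1),"rot",st["ee_rot"].round(1),"F",st["force"].round(2),"w",round(st["gripper_width"],1),"q",st["qpos"].round(0))
print("target",T.round(1),"turn",(R0.inv()*R1).as_rotvec(degrees=True).round(2),"shift after turn",R1.inv().apply(T-P).round(1),"world",(T-P).round(1))
d=P-rp[:2].tolist().__add__([60]) ; C,Q=np.cos(rp[2]),np.sin(rp[2]); x,y=C*d[0]+Q*d[1],-Q*d[0]+C*d[1]
print("now s,y,h:",np.round([x*c-d[2]*s,y,x*s+d[2]*c],1))
E
python3 plan.py world 517 318 100 -6.6 0; python3 plan.py world 517 318 13 -6.6 0
```

```text
t 1.3 pos [148.8 555.4 214. ] rot [-90.   0. -15.] F [ 0.18 -1.3   0.91] w 91.2 q [74. 18. 90.  0. 72. -1.]
target [517. 318. 100.] turn [-0.01 -8.4  -0.  ] shift after turn [ 393.   114.  -193.5] world [ 368.2 -237.4 -114. ]
now s,y,h: [-540.3  563.9   14.7]
t 1.3 pos [148.8 555.4 214. ] rot [-90.   0. -15.] F [ 0.18 -1.3   0.91] w 91.2 q [74. 18. 90.  0. 72. -1.]
target [517. 318.  13.] turn [-0.01 -8.4  -0.  ] shift after turn [ 393.   201.  -193.5] world [ 368.2 -237.4 -201. ]
now s,y,h: [-540.3  563.9   14.7]
```

```bash
python3 -m handwheel '[[1,[0,0,0],[0,-4.2,0]],[1,[0,0,0],[0,-4.2,0]],[1,[35,8,-17],[0,0,0]],[1,[35,8,-17],[0,0,0]],[1,[35,8,-17],[0,0,0]],[1,[35,8,-17],[0,0,0]],[1,[35,8,-17],[0,0,0]],[1,[35,8,-17],[0,0,0]],[1,[35,8,-17],[0,0,0]],[1,[35,8,-17],[0,0,0]]]' 30; python3 plan.py world 517 318 13 -6.6 0
```

```text
time_s: 2.13
ee_pos: [412.8, 386.9, 149.8]
ee_rot: [-90.0, -0.0, -6.6]
force: [-0.5, 0.5, 1.1]
gripper_width: 91.1
t 2.13 pos [412.8 386.9 149.8] rot [-90.   -0.   -6.6] F [-0.51  0.53  1.07] w 91.1 q [ 42.  20.  97.   0.  63. -41.]
target [517. 318.  13.] turn [-0.03 -0.    0.02] shift after turn [111.4 136.8 -56.5] world [ 104.2  -68.9 -136.8]
now s,y,h: [-258.2  413.7   23.8]
```

```bash
python3 -m handwheel '[[1,[28,10,-14],[0,0,0]],[1,[28,10,-14],[0,0,0]],[1,[28,10,-14],[0,0,0]],[1,[27,10,-14],[0,0,0]],[1,[0,25,0],[0,0,0]],[1,[0,25,0],[0,0,0]],[1,[0,15,0],[0,0,0]],[1,[0,0,0],[0,0,0]],[1,[0,0,0],[0,0,0]],[1,[0,0,0],[0,0,0]]]'; python3 plan.py world 517 318 13 -6.6 0
python3 - <<'E'
from h import *
for n in("top","scene"):cv2.imwrite(f"pics/{n}2.png",env.grab_frame(n)[:,:,::-1])
a=cv2.imread("pics/top2.png")[150:270,100:240];b=cv2.imread("pics/scene2.png")[120:240,260:400]
cv2.imwrite("pics/c3.png",cv2.hconcat([cv2.resize(q,None,fx=2.8,fy=2.8,interpolation=cv2.INTER_CUBIC) for q in(a,b)]))
E
```

```text
time_s: 2.97
ee_pos: [515.9, 320.4, 46.1]
ee_rot: [-89.9, -0.1, -6.6]
force: [-0.6, 0.6, -0.4]
gripper_width: 91.5
t 2.97 pos [515.9 320.4  46.1] rot [-89.9  -0.1  -6.6] F [-0.57  0.61 -0.41] w 91.5 q [ 31.  29.  98.   0.  52. -53.]
target [517. 318.  13.] turn [-0.08  0.01  0.1 ] shift after turn [ 1.3 33.1 -2.2] world [  1.1  -2.4 -33.1]
now s,y,h: [-127.7  354.3  -48.6]
```

View pics/c3.png

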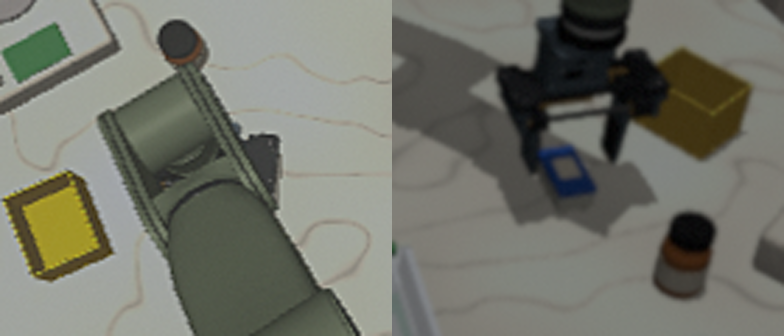

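The crop shows the fingers, at x of about 530 and 612, straddling the blue box at (567,172), with the bin and jar clear. Now descend and grip.

```bash
python3 -m handwheel '[[1,[1,17,-2],[0,0,0]],[1,[0,16,0],[0,0,0]],[1,[0,0,0],[0,0,0]],[0.3,[0,0,0],[0,0,0]],[0.3,[0,0,0],[0,0,0]],[0.3,[0,0,0],[0,0,0]],[0.3,[0,0,0],[0,0,0]],[0.3,[0,0,0],[0,0,0]],[0.3,[0,0,0],[0,0,0]],[0.3,[0,0,0],[0,0,0]]]' 25; python3 plan.py rack -115 0 30 15
```

```text
time_s: 3.9
ee_pos: [516.3, 318.1, 12.4]
ee_rot: [-89.9, -0.0, -6.6]
force: [-0.1, 1.3, 0.1]
gripper_width: 47.8
t 3.9 pos [516.3 318.1  12.4] rot [-89.9  -0.   -6.6] F [-0.11  1.27  0.05] w 47.8 q [ 31.  32. 100.   0.  48. -53.]
target [524.3 -35.4 118.7] turn [-0.43 -2.7  15.04] shift after turn [   3.5 -111.1 -352.2] world [   8.1 -353.5  106.4]
now s,y,h: [-118.5  352.2  -81.1]
```

```bash
python3 -m handwheel '[[0.1,[0,0,0],[0,0,0]],[0.1,[0,0,0],[0,0,0]],[0.1,[0,-15,0],[0,0,0]],[0.1,[0,-30,0],[0,0,0]],[0.1,[0,-35,0],[0,0,0]],[0.1,[0,-35,0],[0,0,0]],[0.1,[0,-35,0],[0,0,0]],[0.1,[0,0,0],[0,-2.7,5]],[0.1,[0,0,0],[0,0,5]],[0.1,[0,0,0],[0,0,5]]]'; python3 plan.py rack -115 0 55 15
```

```text
time_s: 4.73
ee_pos: [515.6, 317.5, 163.2]
ee_rot: [-89.8, 15.1, -3.8]
force: [-0.2, 0.2, -3.8]
gripper_width: 45.7
t 4.73 pos [515.6 317.5 163.2] rot [-89.8  15.1  -3.8] F [-0.16  0.19 -3.75] w 45.7 q [ 26.  30.  80.   8.  83. -62.]
target [530.8 -35.8 142.9] turn [-0.14  0.1  -0.13] shift after turn [  43.     9.5 -351.5] world [  15.1 -353.3  -20.3]
now s,y,h: [-158.   351.5   64.5]
```

```bash
python3 -m handwheel '[[0.1,[4,0,-39],[0,0,0]],[0.1,[5,0,-39],[0,0,0]],[0.1,[5,0,-39],[0,0,0]],[0.1,[5,0,-39],[0,0,0]],[0.1,[5,0,-39],[0,0,0]],[0.1,[5,0,-39],[0,0,0]],[0.1,[5,0,-39],[0,0,0]],[0.1,[5,0,-39],[0,0,0]],[0.1,[4,0,-39],[0,0,0]],[0.1,[0,0,0],[0,0,0]]]'; python3 plan.py rack -115 0 16 15
python3 - <<'E'
from h import *
for n in("top","scene"):cv2.imwrite(f"pics/{n}3.png",env.grab_frame(n)[:,:,::-1])
a=cv2.imread("pics/top3.png")[130:270,210:350];b=cv2.imread("pics/scene3.png")[130:270,150:290]
cv2.imwrite("pics/c4.png",cv2.hconcat([cv2.resize(q,None,fx=2.8,fy=2.8,interpolation=cv2.INTER_CUBIC) for q in(a,b)]))
E
```

```text
time_s: 5.57
ee_pos: [532.9, -42.3, 149.1]
ee_rot: [-90.2, 15.1, -4.2]
force: [-0.3, -0.0, -3.4]
gripper_width: 45.9
t 5.57 pos [532.9 -42.3 149.1] rot [-90.2  15.1  -4.2] F [-0.34 -0.01 -3.37] w 45.9 q [ -5.  26.  90.  -1.  80. -91.]
target [520.7 -35.1 105.2] turn [ 0.09 -0.32 -0.06] shift after turn [-0.9 45.6  6.4] world [-12.2   7.2 -43.8]
now s,y,h: [-114.1   -6.4   61.6]
```

View pics/c4.png

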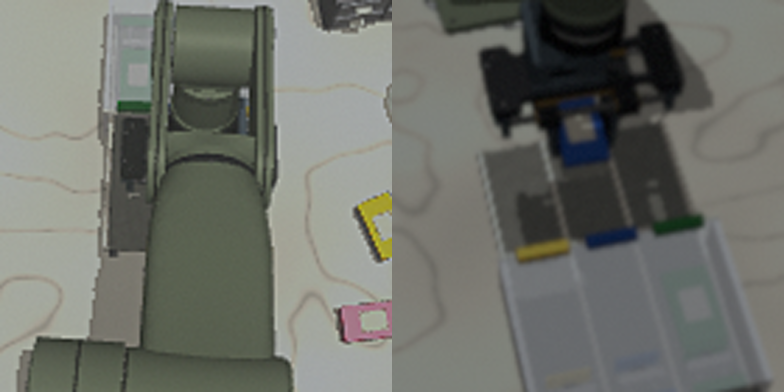

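Blue is in the grasp over the blue lane (box at (583,135) in the crop, blue tag below it). Centre it and lower.

```bash
python3 -m handwheel '[[0.1,[0,0,6],[0,0,0]],[0.1,[0,15,0],[0,0,0]],[0.1,[0,15,0],[0,0,0]],[0.1,[0,8,0],[0,0,0]],[0.1,[0,4,0],[0,0,0]],[0.1,[0,0,0],[0,0,0]],[0.1,[0,0,0],[0,0,0]],[0.1,[0,0,0],[0,0,0]],[0.1,[0,0,0],[0,0,0]],[0.1,[0,0,0],[0,0,0]]]'; python3 plan.py rack -115 0 14 15
```

```text
time_s: 6.5
ee_pos: [523.4, -28.5, 109.8]
ee_rot: [-89.9, 14.9, -3.9]
force: [0.6, 0.1, -2.8]
gripper_width: 46.1
t 6.5 pos [523.4 -28.5 109.8] rot [-89.9  14.9  -3.9] F [ 0.58  0.12 -2.83] w 46.1 q [ -4.  27.  94.  -0.  74. -90.]
target [520.2 -35.1 103.3] turn [-0.12  0.03  0.05] shift after turn [-1.   7.  -6.8] world [-3.2 -6.6 -6.5]
now s,y,h: [-114.     6.8   21. ]
```

```bash
python3 -m handwheel '[[0.1,[0,0,-6.7],[0,0,0]],[0.1,[0,0,0],[0,0,0]],[0.1,[0,2,0],[0,0,0]],[0.1,[0,2,0],[0,0,0]],[0.1,[0,1,0],[0,0,0]],[0.1,[0,1,0],[0,0,0]],[0.1,[0,0,0],[0,0,0]],[0.1,[0,0,0],[0,0,0]],[0.1,[0,0,0],[0,0,0]],[0.1,[0,0,0],[0,0,0]]]'; python3 plan.py rack -115 0 14 15
python3 - <<'E'
from h import *
for n in("scene",):cv2.imwrite(f"pics/{n}4.png",env.grab_frame(n)[:,:,::-1])
b=cv2.imread("pics/scene4.png")[130:270,150:290]
cv2.imwrite("pics/c5.png",cv2.resize(b,None,fx=4,fy=4,interpolation=cv2.INTER_CUBIC))
E
```

```text
time_s: 7.33
ee_pos: [521.1, -35.0, 103.8]
ee_rot: [-89.9, 15.0, -3.9]
force: [-0.2, 0.2, -2.7]
gripper_width: 46.2
t 7.33 pos [521.1 -35.  103.8] rot [-89.9  15.   -3.9] F [-0.2   0.21 -2.67] w 46.2 q [ -5.  27.  95.  -0.  73. -91.]
target [520.2 -35.1 103.3] turn [-0.12  0.04  0.01] shift after turn [-0.7  0.7 -0.1] world [-0.9 -0.1 -0.5]
now s,y,h: [-1.143e+02  1.000e-01  1.470e+01]
```

View pics/c5.png

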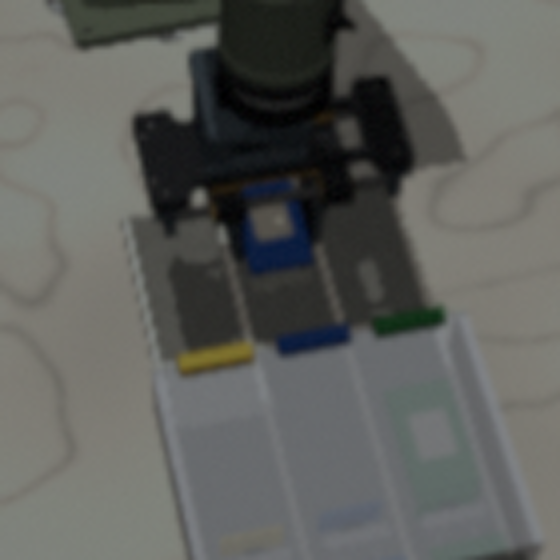

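The box (crop (280,245)) lies between the two ribs at (235,260) and (325,250), just above the floor. Feel for the floor, then open.

```bash
python3 -m handwheel '[[0.1,[0,1,0],[0,0,0]],[0.1,[0,0,0],[0,0,0]],[0.1,[0,1,0],[0,0,0]],[0.1,[0,0,0],[0,0,0]],[0.1,[0,0.5,0],[0,0,0]],[0.1,[0,0,0],[0,0,0]],[0.1,[0,0,0],[0,0,0]],[0.1,[0,0,0],[0,0,0]],[0.1,[0,0,0],[0,0,0]],[0.1,[0,0,0],[0,0,0]]]'; python3 plan.py rack -115 0 14 15
```

```text
time_s: 8.22
ee_pos: [520.4, -35.0, 101.3]
ee_rot: [-89.9, 15.0, -3.9]
force: [-0.5, 0.3, -3.1]
gripper_width: 45.8
t 8.22 pos [520.4 -35.  101.3] rot [-89.9  15.   -3.9] F [-0.55  0.25 -3.11] w 45.8 q [ -5.  27.  95.  -0.  73. -91.]
target [520.2 -35.1 103.3] turn [-0.12  0.03  0.01] shift after turn [-0.7 -1.8 -0.1] world [-0.2 -0.1  2. ]
now s,y,h: [-1.143e+02  1.000e-01  1.220e+01]
```

```bash
python3 -m handwheel '[[0.1,[0,0.7,0],[0,0,0]],[0.1,[0,0,0],[0,0,0]],[0.1,[0,0.7,0],[0,0,0]],[0.1,[0,0,0],[0,0,0]],[0.1,[0,0,0],[0,0,0]],[0.1,[0,0,0],[0,0,0]],[0.1,[0,0,0],[0,0,0]],[0.1,[0,0,0],[0,0,0]],[0.1,[0,0,0],[0,0,0]],[0.1,[0,0,0],[0,0,0]]]'; python3 plan.py rack -115 0 14 15
```

```text
time_s: 9.05
ee_pos: [520.4, -35.0, 100.9]
ee_rot: [-89.9, 14.9, -3.9]
force: [-0.4, 0.9, 6.0]
gripper_width: 46.0
t 9.05 pos [520.4 -35.  100.9] rot [-89.9  14.9  -3.9] F [-0.43  0.92  5.99] w 46.0 q [ -5.  27.  95.  -0.  73. -91.]
target [520.2 -35.1 103.3] turn [-0.12  0.03  0.07] shift after turn [-0.8 -2.2 -0.1] world [-0.2 -0.1  2.3]
now s,y,h: [-1.142e+02  1.000e-01  1.180e+01]
```

```bash
python3 -m handwheel '[[1,[0,0,0],[0,0,0]],[1,[0,0,0],[0,0,0]],[1,[0,0,0],[0,0,0]],[1,[0,0,0],[0,0,0]],[1,[0,0,0],[0,0,0]],[1,[0,-5,0],[0,0,0]],[1,[0,-15,0],[0,0,0]],[1,[0,-30,0],[0,0,0]],[1,[0,-35,0],[0,0,0]],[1,[0,0,0],[0,0,0]]]'; python3 plan.py rack -190 0 60 -48
python3 -m handwheel '[[0.1,[-20,0,0],[0,0,-7]],[0.1,[-20,0,0],[0,0,-7]],[0.1,[-20,0,0],[0,0,-7]],[0.1,[-20,0,0],[0,0,-7]],[0.1,[0,0,0],[0,0,-7]],[0.1,[0,0,0],[0,0,-7]],[0.1,[0,0,0],[0,0,-7]],[0.1,[0,0,0],[0,0,-7]],[0.1,[0,0,0],[0,0,-7]],[0.1,[0,0,0],[0,0,0]]]'; python3 plan.py rack -180 0 17 -48
python3 - <<'E'
from h import *
for n in("top","scene"):cv2.imwrite(f"pics/{n}5.png",env.grab_frame(n)[:,:,::-1])
a=cv2.imread("pics/top5.png")[130:270,210:350];b=cv2.imread("pics/scene5.png")[130:270,150:290]
cv2.imwrite("pics/c6.png",cv2.hconcat([cv2.resize(q,None,fx=2.8,fy=2.8,interpolation=cv2.INTER_CUBIC) for q in(a,b)]))
E
```

```text
time_s: 9.88
ee_pos: [546.5, -37.1, 188.0]
ee_rot: [-89.9, 14.3, -3.9]
force: [0.4, 0.1, 1.0]
gripper_width: 91.1
t 9.88 pos [546.5 -37.1 188. ] rot [-89.9  14.3  -3.9] F [0.43 0.11 1.  ] w 91.1 q [ -5.  25.  85.  -0.  84. -91.]
target [459.8 -31.  167.1] turn [-1.100e-01 -3.000e-02 -6.227e+01] shift after turn [-73.7 -50.6   0.2] world [-86.7   6.1 -20.9]
now s,y,h: [-111.4   -0.2  102.7]
time_s: 10.72
ee_pos: [461.3, -24.4, 190.0]
ee_rot: [-88.7, -42.1, -4.1]
force: [0.3, 1.0, 0.5]
gripper_width: 27.7
t 10.72 pos [461.3 -24.4 190. ] rot [-88.7 -42.1  -4.1] F [0.27 0.96 0.49] w 27.7 q [  -7.   -6.  137.   22.    8. -114.]
target [458.3 -30.9 123. ] turn [-1.21 -0.19 -5.92] shift after turn [-51.4  42.9  -6.6] world [ -3.   -6.4 -67. ]
now s,y,h: [-194.9    6.6   82.3]
```

View pics/c6.png

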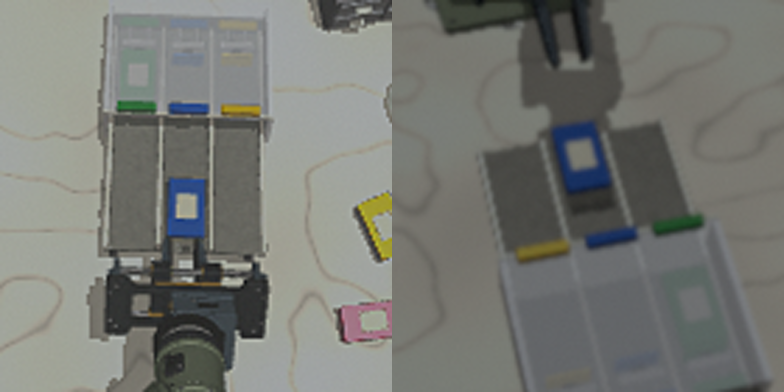

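The blue box (crop (187,207) top, (583,155) scene) lies straight in the blue lane at its upper end. The wrist is near its limit (q5 = 8°) at this retracted spot, so I'll begin the push with less lean and lean further on once farther out.

```bash
python3 -m handwheel '[[0.1,[0,0,0],[0,0,5.5]],[0.1,[0,0,0],[0,0,5.5]],[0.1,[0,0,0],[0,0,5.5]],[0.1,[0,0,0],[0,0,5.5]],[0.1,[0,0,0],[0,0,0]],[0.1,[0,0,0],[0,0,0]],[0.1,[0,0,0],[0,0,0]],[0.1,[0,0,0],[0,0,0]],[0.1,[0,0,0],[0,0,0]],[0.1,[0,0,0],[0,0,0]]]'; python3 plan.py rack -185 0 14 -20
```

```text
time_s: 11.65
ee_pos: [463.9, -23.3, 191.2]
ee_rot: [-88.8, -21.3, -3.3]
force: [0.1, 0.0, -0.7]
gripper_width: 9.0
t 11.65 pos [463.9 -23.3 191.2] rot [-88.8 -21.3  -3.3] F [ 0.06  0.04 -0.65] w 9.0 q [ -6.  -1. 120.   3.  39. -95.]
target [452.7 -30.5 121.4] turn [-1.35  0.53  1.26] shift after turn [-33.9  61.9  -7.9] world [-11.1  -7.2 -69.8]
now s,y,h: [-192.8    7.9   84.2]
```

```bash
python3 -m handwheel '[[0.1,[0,0,0],[-1.3,0.5,1.2]],[0.1,[-17,10,-4],[0,0,0]],[0.1,[-17,12,-4],[0,0,0]],[0.1,[0,15,0],[0,0,0]],[0.1,[0,15,0],[0,0,0]],[0.1,[0,10,0],[0,0,0]],[0.1,[0,0,0],[0,0,0]],[0.1,[0,0,0],[0,0,0]],[0.1,[0,0,0],[0,0,0]],[0.1,[0,0,0],[0,0,0]]]'; python3 plan.py rack -165 0 14 -20;python3 plan.py rack -65 0 14 -20
```

```text
time_s: 12.48
ee_pos: [453.9, -30.6, 122.5]
ee_rot: [-90.0, -20.2, -3.9]
force: [0.3, 0.2, -0.3]
gripper_width: 9.0
t 12.48 pos [453.9 -30.6 122.5] rot [-90.  -20.2  -3.9] F [ 0.3   0.16 -0.26] w 9.0 q [ -6.   4. 127.   2.  29. -93.]
target [472.  -31.8 116.2] turn [-0.06  0.04  0.17] shift after turn [14.9 12.1 -0. ] world [18.1 -1.3 -6.3]
now s,y,h: [-184.1    0.    15.4]
t 12.48 pos [453.9 -30.6 122.5] rot [-90.  -20.2  -3.9] F [ 0.3   0.16 -0.26] w 9.0 q [ -6.   4. 127.   2.  29. -93.]
target [568.4 -38.4  90.3] turn [-0.06  0.04  0.17] shift after turn [96.8 69.4 -0. ] world [114.4  -7.8 -32.2]
now s,y,h: [-184.1    0.    15.4]
```

```bash
python3 -m handwheel '[[0.1,[8,6.5,0],[0,0,0]],[0.1,[8,6,0],[0,0,0]],[0.1,[8,6,0],[0,0,0]],[0.1,[8,5.6,0],[0,0,0]],[0.1,[8,5.6,0],[0,0,0]],[0.1,[8,5.6,0],[0,0,0]],[0.1,[8,5.6,0],[0,0,0]],[0.1,[8,5.6,0],[0,0,0]],[0.1,[6,4.2,0],[0,0,0]],[0.1,[4,2.8,0],[0,0,0]]]'; python3 plan.py rack -65 0 14 -20
python3 - <<'E'
from h import *
for n in("top","scene"):cv2.imwrite(f"pics/{n}6.png",env.grab_frame(n)[:,:,::-1])
a=cv2.imread("pics/top6.png")[130:270,210:350];b=cv2.imread("pics/scene6.png")[130:270,150:290]
cv2.imwrite("pics/c7.png",cv2.hconcat([cv2.resize(q,None,fx=2.8,fy=2.8,interpolation=cv2.INTER_CUBIC) for q in(a,b)]))
E
```

```text
time_s: 13.32
ee_pos: [542.3, -36.5, 96.4]
ee_rot: [-89.9, -20.1, -3.9]
force: [-1.2, -0.2, 1.1]
gripper_width: 8.7
t 13.32 pos [542.3 -36.5  96.4] rot [-89.9 -20.1  -3.9] F [-1.21 -0.22  1.07] w 8.7 q [ -5.  14. 119.   1.  27. -93.]
target [568.4 -38.4  90.3] turn [-0.07  0.04  0.06] shift after turn [22.5 14.6 -0.1] world [26.1 -1.9 -6. ]
now s,y,h: [-91.8   0.1  13. ]
```

View pics/c7.png

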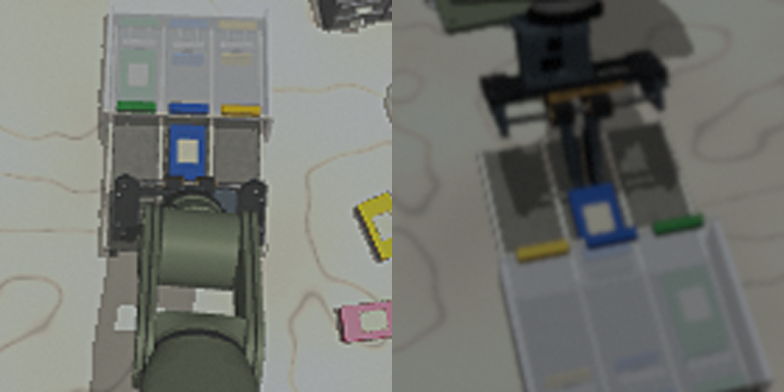

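Box has moved down; its lower end is about at the cover edge (crop (595,240), the blue tag). Next I'll check whether the wrist can lean enough at the far end, by fitting a planar arm model to the recorded states.

```bash
cat > kin.py <<'E'
import numpy as np
from scipy.optimize import least_squares
D=[(148.7,554.9,213.1,18.35,89.71,72.04),(412.8,386.9,149.8,20,97,63),(515.9,320.4,46.1,29,98,52),(516.3,318.1,12.4,32,100,48),(532.9,-42.3,149.1,26,90,80),(521.1,-35,103.8,27,95,73),(546.5,-37.1,188,25,85,84),(463.9,-23.3,191.2,-1,120,39),(453.9,-30.6,122.5,4,127,29),(542.3,-36.5,96.4,14,119,27)]
D=np.array(D); r=np.hypot(D[:,0],D[:,1]); z=D[:,2]; q=np.radians(D[:,3:])
def fk(p,q):
    a,h,L1,L2,e,L3=p; A=q[...,0]; B=A+q[...,1]; C=B+q[...,2]
    return a+L1*np.sin(A)+L2*np.sin(B)+e*np.cos(B)+L3*np.sin(C), h+L1*np.cos(A)+L2*np.cos(B)-e*np.sin(B)+L3*np.cos(C)
f=lambda p:np.concatenate([fk(p,q)[0]-r,fk(p,q)[1]-z, .1*(p-[0,330,400,400,0,250])])
s=least_squares(f,[0,330,400,400,0,250]); p=s.x; print(p.round(0),s.fun[:20].round(0))
c,sn=np.cos(np.radians(15)),np.sin(np.radians(15))
for S in(-190,-92,-50,-20,0,36):
  for tilt in(-20,-30,-40,-48):
    h=17; R=627-42*0+S*c+h*sn; Z=60-S*sn+h*c
    g=lambda v:[fk(p,np.array(v))[0]-R,fk(p,np.array(v))[1]-Z,sum(v)-np.radians(180+tilt)]
    o=least_squares(g,np.radians([14,119,20])); print(S,tilt,np.degrees(o.x).round(0),round(o.cost,2))
E
python3 kin.py
```

```text
[  7. 145. 563. 417.  20. 317.] [-1. -4. -1. -5. -2.  1.  5.  6.  1. -1.  1.  0.  8. -1. -3. -1. -1.  3.
 -2. -2.]
-190 -20 [  3. 127.  30.] 0.0
-190 -30 [  0. 135.  15.] 0.0
-190 -40 [ -1. 142.  -2.] 0.0
-190 -48 [  1. 148. -18.] 0.0
-92 -20 [ 14. 119.  28.] 0.0
-92 -30 [ 11. 126.  12.] 0.0
-92 -40 [ 11. 134.  -5.] 0.0
-92 -48 [ 13. 140. -21.] 0.0
-50 -20 [ 18. 114.  28.] 0.0
-50 -30 [ 16. 122.  12.] 0.0
-50 -40 [ 16. 130.  -5.] 0.0
-50 -48 [ 17. 135. -21.] 0.0
-20 -20 [ 21. 111.  28.] 0.0
-20 -30 [ 19. 119.  12.] 0.0
-20 -40 [ 19. 127.  -5.] 0.0
-20 -48 [ 20. 132. -21.] 0.0
0 -20 [ 23. 109.  29.] 0.0
0 -30 [ 21. 117.  13.] 0.0
0 -40 [ 21. 124.  -5.] 0.0
0 -48 [ 22. 130. -20.] 0.0
36 -20 [ 26. 104.  29.] 0.0
36 -30 [ 24. 113.  13.] 0.0
36 -40 [ 24. 120.  -4.] 0.0
36 -48 [ 25. 126. -19.] 0.0
```

```bash
python3 - <<'E'
import re
exec(open("rack.py").read().split("im={n")[0]); p=np.array([627.4,-42.4,np.radians(-3.9)])
for s in(104,111,118): print(s,[(n,np.concatenate([proj(n,rk(p,s,y,h))[0] for h in(0,26)]).round(1).tolist()) for y in(0,-66) for n in("top","scene")])
a=cv2.imread("pics/top0.png")[125:185,240:315];b=cv2.imread("pics/scene0.png")[205:290,185:290]
cv2.imwrite("pics/d.png",cv2.vconcat([cv2.convertScaleAbs(cv2.resize(q,(750,h),interpolation=cv2.INTER_CUBIC),alpha=1.3) for q,h in((a,300),)]))
cv2.imwrite("pics/d2.png",cv2.convertScaleAbs(cv2.resize(b,None,fx=7,fy=7,interpolation=cv2.INTER_CUBIC),alpha=1.5))
E
```

```text
104 [('top', [276.2, 154.8, 276.5, 151.1]), ('scene', [235.2, 258.7, 235.8, 254.7]), ('top', [293.6, 155.4, 294.2, 151.7]), ('scene', [211.0, 264.0, 211.1, 260.0])]
111 [('top', [276.2, 153.2, 276.6, 149.5]), ('scene', [235.9, 261.1, 236.5, 257.1]), ('top', [293.6, 153.8, 294.2, 150.1]), ('scene', [211.6, 266.4, 211.7, 262.5])]
118 [('top', [276.2, 151.6, 276.6, 147.9]), ('scene', [236.6, 263.5, 237.2, 259.6]), ('top', [293.6, 152.3, 294.2, 148.6]), ('scene', [212.2, 268.8, 212.3, 265.0])]
```

View pics/d2.png

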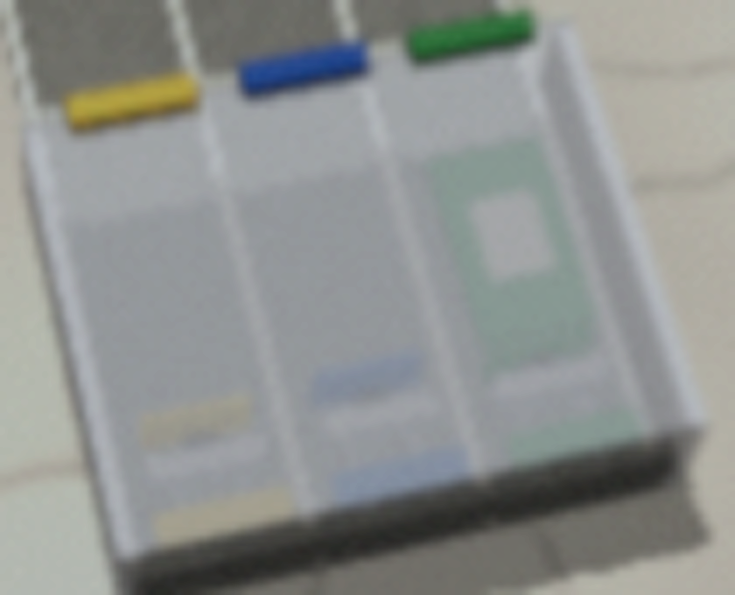

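View pics/d.png

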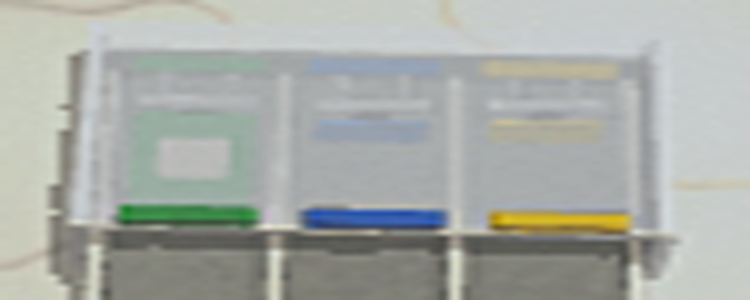

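Leaning beyond -35° needs the wrist on the other side of its straight position (model: q5 about 20, q4 = 180). I'll back off, turn the gripper half a turn about its axis so q6 keeps its range, and then pass round the straight wrist.

```bash
python3 -m handwheel '[[0.1,[-8,-6,0],[0,0,0]],[0.1,[-8,-6,0],[0,0,0]],[0.1,[15,-25,0],[0,0,0]],[0.1,[18,-25,0],[0,0,0]],[0.1,[18,-24,0],[0,7,0]],[0.1,[0,0,0],[0,7,0]],[0.1,[0,0,0],[0,7,0]],[0.1,[0,0,0],[0,7,0]],[0.1,[0,0,0],[0,7,0]],[0.1,[0,0,0],[0,7,0]]]'
python3 -m handwheel '[[0.1,[0,0,0],[0,7,0]],[0.1,[0,0,0],[0,7,0]],[0.1,[0,0,0],[0,7,0]],[0.1,[0,0,0],[0,7,0]],[0.1,[0,0,0],[0,7,0]],[0.1,[0,0,0],[0,7,0]],[0.1,[0,0,0],[0,7,0]],[0.1,[0,0,0],[0,7,0]],[0.1,[0,0,0],[0,7,0]],[0.1,[0,0,0],[0,7,0]]]'
python3 plan.py rack -105 0 90 -20
```

```text
time_s: 14.25
ee_pos: [542.9, -36.5, 190.0]
ee_rot: [-76.1, -14.7, -48.0]
force: [0.2, -0.2, 0.3]
gripper_width: 9.2
time_s: 15.08
ee_pos: [542.9, -36.5, 189.8]
ee_rot: [-71.4, 7.5, -115.0]
force: [0.2, 0.0, 0.3]
gripper_width: 9.0
t 15.08 pos [542.9 -36.5 189.8] rot [ -71.4    7.5 -115. ] F [0.23 0.02 0.27] w 9.0 q [ -5.   7. 111.   1.  41.  20.]
target [549.5 -37.1 174.1] turn [-1.0000e-01 -1.1231e+02 -3.0000e-02] shift after turn [ 0.8 17.  -0.1] world [  6.6  -0.5 -15.7]
now s,y,h: [-1.154e+02  1.000e-01  1.035e+02]
```

```bash
python3 -m handwheel '[[0.1,[0,0,0],[-5,0,0]],[0.1,[0,0,0],[-5,0,0]],[0.1,[0,0,0],[-5,0,0]],[0.1,[0,0,0],[-5,0,0]],[0.1,[0,0,0],[0,0,2.5]],[0.1,[0,0,0],[0,0,2.5]],[0.1,[0,0,0],[0,0,2.5]],[0.1,[0,0,0],[0,0,2.5]],[0.1,[0,0,0],[0,0,2.5]],[0.1,[0,0,0],[0,0,2.5]]]'
FLIP=1 python3 plan.py rack -105 0 90 -48
python3 -m handwheel '[[0.1,[0,0,0],[0,0,2.5]],[0.1,[0,0,0],[0,0,2.5]],[0.1,[0,0,0],[0,0,2.5]],[0.1,[0,0,0],[0,0,2.5]],[0.1,[0,0,0],[0,0,2.5]],[0.1,[0,0,0],[0,0,2.5]],[0.1,[0,0,0],[0,0,0]],[0.1,[0,0,0],[0,0,0]],[0.1,[0,0,0],[0,0,0]],[0.1,[0,0,0],[0,0,0]]]'
FLIP=1 python3 plan.py rack -105 0 90 -48
```

```text
time_s: 17.58
ee_pos: [539.4, -36.9, 184.2]
ee_rot: [-102.4, 43.0, 172.6]
force: [0.6, -0.4, -0.1]
gripper_width: 9.3
t 17.58 pos [539.4 -36.9 184.2] rot [-102.4   43.   172.6] F [ 0.59 -0.43 -0.12] w 9.3 q [-17.   3. 130.  76.  19.   8.]
target [549.5 -37.1 174.1] turn [ 9.9  -3.    4.67] shift after turn [ 0.8 14.2 -0.5] world [ 10.1  -0.2 -10.1]
now s,y,h: [-117.3   -0.5   97.1]
time_s: 18.42
ee_pos: [540.5, -34.7, 185.1]
ee_rot: [-106.7, 55.7, 167.5]
force: [-0.0, -0.2, -0.3]
gripper_width: 9.3
t 18.42 pos [540.5 -34.7 185.1] rot [-106.7   55.7  167.5] F [-0.02 -0.23 -0.25] w 9.3 q [-18.   6. 141. 133.  30. -51.]
target [549.5 -37.1 174.1] turn [ 9.91 -4.12 -8.39] shift after turn [ 2.1 14.1  1.8] world [  9.   -2.4 -11. ]
now s,y,h: [-116.6    1.8   98.2]
```

```bash
python3 -m handwheel '[[0.1,[0,0,0],[2,-0.8,0]],[0.1,[0,0,0],[2,-0.8,0]],[0.1,[0,0,0],[2,-0.8,0]],[0.1,[0,0,0],[2,-0.8,0]],[0.1,[0,0,0],[2,-0.8,0]],[0.1,[0,0,0],[0,0,0]],[0.1,[0,0,0],[0,0,0]],[0.1,[0,0,0],[0,0,0]],[0.1,[0,0,0],[0,0,0]],[0.1,[0,0,0],[0,0,0]]]'
FLIP=1 python3 plan.py rack -105 0 50 -48
```

```text
time_s: 19.25
ee_pos: [539.8, -35.0, 184.4]
ee_rot: [-91.0, 56.3, 174.5]
force: [0.4, 0.1, -0.5]
gripper_width: 9.3
t 19.25 pos [539.8 -35.  184.4] rot [-91.   56.3 174.5] F [ 0.43  0.05 -0.52] w 9.3 q [ -6.   5. 141. 177.  22. -88.]
target [539.1 -36.4 135.5] turn [-0.32 -0.93 -8.28] shift after turn [36.7 32.3  1.5] world [ -0.7  -1.4 -48.9]
now s,y,h: [-117.1    1.5   97.4]
```

```bash
python3 -m handwheel '[[0.1,[18,18,1],[0,0,0]],[0.1,[18,18,0.5],[0,0,0]],[0.1,[0,0,0],[-0.3,-0.9,-4]],[0.1,[0,0,0],[0,0,-4.3]],[0.1,[0,0,0],[0,0,0]],[0.1,[0,0,0],[0,0,0]],[0.1,[0,0,0],[0,0,0]],[0.1,[0,0,0],[0,0,0]],[0.1,[0,0,0],[0,0,0]],[0.1,[0,0,0],[0,0,0]]]'
FLIP=1 python3 plan.py rack -100 0 17 -48
```

```text
time_s: 20.08
ee_pos: [548.9, -36.3, 134.2]
ee_rot: [-90.0, 48.0, 176.1]
force: [-0.4, 0.5, 0.4]
gripper_width: 8.9
t 20.08 pos [548.9 -36.3 134.2] rot [-90.   48.  176.1] F [-0.44  0.47  0.37] w 8.9 q [ -6.   9. 138. 175.  15. -86.]
target [535.4 -36.1 102.3] turn [-0.04 -0.01  0.03] shift after turn [32.7 11.3  0.8] world [-13.5   0.1 -31.9]
now s,y,h: [-95.3   0.8  51.3]
```

```bash
python3 -m handwheel '[[0.1,[11,3.8,0.8],[0,0,0]],[0.1,[11,3.8,0],[0,0,0]],[0.1,[8,2.8,0],[0,0,0]],[0.1,[2.7,1,0],[0,0,0]],[0.1,[0,0,0],[0,0,0]],[0.1,[0,0,0],[0,0,0]],[0.1,[0,0,0],[0,0,0]],[0.1,[0,0,0],[0,0,0]],[0.1,[0,0,0],[0,0,0]],[0.1,[0,0,0],[0,0,0]]]'
FLIP=1 python3 plan.py rack 0 0 17 -48
python3 - <<'E'
from h import *
for n in("top","scene"):cv2.imwrite(f"pics/{n}7.png",env.grab_frame(n)[:,:,::-1])
a=cv2.imread("pics/top7.png")[130:270,210:350];b=cv2.imread("pics/scene7.png")[130:270,150:290]
cv2.imwrite("pics/c8.png",cv2.hconcat([cv2.resize(q,None,fx=2.8,fy=2.8,interpolation=cv2.INTER_CUBIC) for q in(a,b)]))
E
```

```text
time_s: 20.92
ee_pos: [536.4, -36.2, 102.9]
ee_rot: [-90.0, 48.0, 176.1]
force: [-0.4, 0.6, -0.7]
gripper_width: 8.8
t 20.92 pos [536.4 -36.2 102.9] rot [-90.   48.  176.1] F [-0.43  0.56 -0.7 ] w 8.8 q [ -6.  13. 142. 176.  23. -88.]
target [631.8 -42.7  76.4] turn [-0.04 -0.   -0.02] shift after turn [-44.4  88.8  -0. ] world [ 95.4  -6.5 -26.4]
now s,y,h: [-99.2  -0.   17.8]
```

View pics/c8.png

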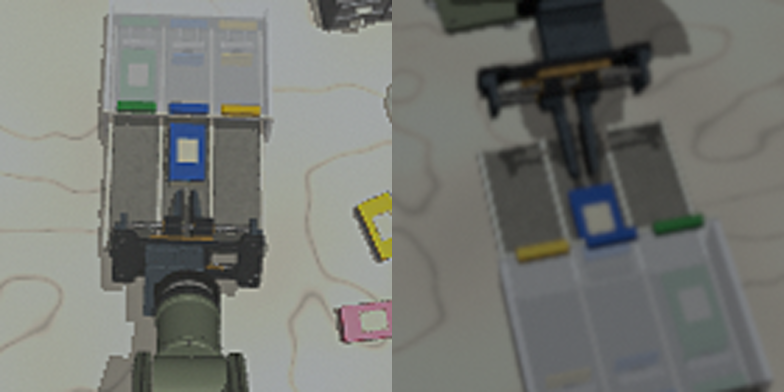

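Fingers (crop (188,210)) lean behind the blue box, aligned with the lane. Push.

```bash
python3 -m handwheel '[[0.1,[-4,8.7,0],[0,0,0]],[0.1,[-4.5,8.9,0],[0,0,0]],[0.1,[-4.5,8.9,0],[0,0,0]],[0.1,[-4.5,8.9,0],[0,0,0]],[0.1,[-4.5,8.9,0],[0,0,0]],[0.1,[-4.5,8.9,0],[0,0,0]],[0.1,[-4.5,8.9,0],[0,0,0]],[0.1,[-4.5,8.9,0],[0,0,0]],[0.1,[-3.6,7.1,0],[0,0,0]],[0.1,[-2.7,5.3,0],[0,0,0]]]'
FLIP=1 python3 plan.py rack 20 0 17 -48
python3 - <<'E'
from h import *
for n in("top","scene"):cv2.imwrite(f"pics/{n}8.png",env.grab_frame(n)[:,:,::-1])
a=cv2.imread("pics/top8.png")[130:270,210:350];b=cv2.imread("pics/scene8.png")[150:290,170:310]
cv2.imwrite("pics/c9.png",cv2.hconcat([cv2.resize(q,None,fx=2.8,fy=2.8,interpolation=cv2.INTER_CUBIC) for q in(a,b)]))
E
```

```text
time_s: 21.85
ee_pos: [627.0, -42.5, 77.4]
ee_rot: [-90.0, 48.0, 176.1]
force: [-1.3, 0.5, 0.8]
gripper_width: 9.0
t 21.85 pos [627.  -42.5  77.4] rot [-90.   48.  176.1] F [-1.26  0.54  0.8 ] w 9.0 q [ -6.  22. 132. 177.  22. -88.]
target [651.1 -44.   71.2] turn [-0.04 -0.01  0.01] shift after turn [-11.6  22.1  -0.1] world [24.1 -1.5 -6.1]
now s,y,h: [-4.9 -0.1 16.7]
```

View pics/c9.png

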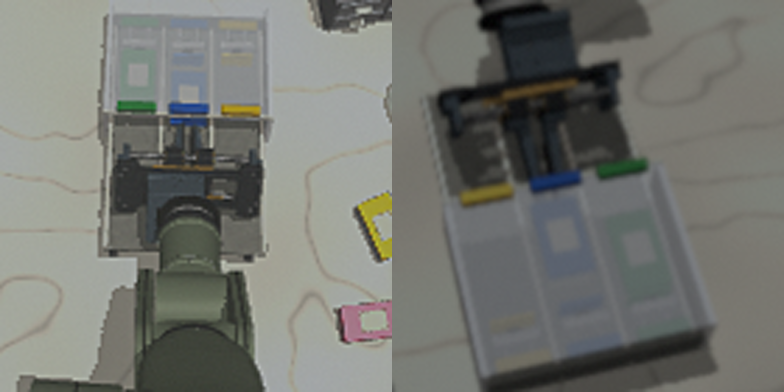

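Box is under the cover in the blue lane, with a gap left to the paddle (crop: paddle at (585,305)). Slower now.

```bash
python3 -m handwheel '[[0.1,[-1.5,2.7,0],[0,0,0]],[0.1,[-1.5,2.7,0],[0,0,0]],[0.1,[-1.4,2.7,0],[0,0,0]],[0.1,[-1.4,2.7,0],[0,0,0]],[0.1,[-1.4,2.7,0],[0,0,0]],[0.1,[-1.4,2.7,0],[0,0,0]],[0.1,[-1.4,2.7,0],[0,0,0]],[0.1,[0,0,0],[0,0,0]],[0.1,[0,0,0],[0,0,0]],[0.1,[0,0,0],[0,0,0]]]'
FLIP=1 python3 plan.py rack 20 0 17 -48
python3 -m handwheel '[[0.1,[-0.5,0.9,0],[0,0,0]],[0.1,[-0.5,0.9,0],[0,0,0]],[0.1,[-0.5,0.9,0],[0,0,0]],[0.1,[-0.5,0.9,0],[0,0,0]],[0.1,[-0.5,0.9,0],[0,0,0]],[0.1,[-0.4,0.9,0],[0,0,0]],[0.1,[0,0,0],[0,0,0]],[0.1,[0,0,0],[0,0,0]],[0.1,[0,0,0],[0,0,0]],[0.1,[0,0,0],[0,0,0]]]'
FLIP=1 python3 plan.py rack 24 0 17 -48
```

```text
time_s: 22.78
ee_pos: [646.6, -43.8, 72.5]
ee_rot: [-90.0, 48.0, 176.1]
force: [-0.2, 0.5, 0.3]
gripper_width: 9.2
t 22.78 pos [646.6 -43.8  72.5] rot [-90.   48.  176.1] F [-0.18  0.46  0.3 ] w 9.2 q [ -5.  24. 130. 177.  22. -88.]
target [651.1 -44.   71.2] turn [-0.04 -0.01  0.01] shift after turn [-2.   4.2 -0.1] world [ 4.4 -0.2 -1.3]
now s,y,h: [15.4 -0.1 17.1]
time_s: 23.62
ee_pos: [652.5, -44.3, 71.0]
ee_rot: [-90.0, 48.0, 176.1]
force: [-0.4, -0.8, -0.9]
gripper_width: 8.7
t 23.62 pos [652.5 -44.3  71. ] rot [-90.   48.  176.1] F [-0.39 -0.84 -0.85] w 8.7 q [ -5.  24. 130. 177.  22. -88.]
target [654.9 -44.3  70.2] turn [-0.04 -0.01  0.02] shift after turn [-1.   2.3 -0.1] world [ 2.4 -0.  -0.8]
now s,y,h: [21.5 -0.1 17.1]
```

```bash
python3 -m handwheel '[[0.1,[-0.3,0.6,0],[0,0,0]],[0.1,[-0.3,0.6,0],[0,0,0]],[0.1,[-0.3,0.6,0],[0,0,0]],[0.1,[-0.3,0.6,0],[0,0,0]],[0.1,[0,0,0],[0,0,0]],[0.1,[0,0,0],[0,0,0]],[0.1,[0,0,0],[0,0,0]],[0.1,[0,0,0],[0,0,0]],[0.1,[0,0,0],[0,0,0]],[0.1,[0,0,0],[0,0,0]]]'
python3 - <<'E'
from h import *
for n in("top","scene"):cv2.imwrite(f"pics/{n}9.png",env.grab_frame(n)[:,:,::-1])
a=cv2.imread("pics/top9.png")[125:185,240:315];b=cv2.imread("pics/scene9.png")[195:295,185:285]
cv2.imwrite("pics/c10.png",cv2.hconcat([cv2.convertScaleAbs(cv2.resize(q,(390,400),interpolation=cv2.INTER_CUBIC),alpha=1.3) for q in(a,b)]))
E
```

```text
time_s: 24.45
ee_pos: [655.1, -44.4, 70.2]
ee_rot: [-90.0, 48.0, 176.1]
force: [-0.4, 0.8, -0.1]
gripper_width: 8.7
```

View pics/c10.png

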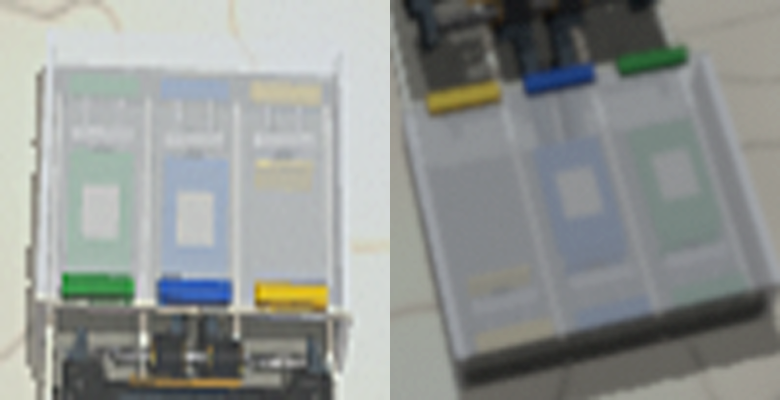

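Blue box now nearly covers its paddle (blue at (585,265), lower edge close to the white bracket). Continue in small steps.

```bash
python3 -m handwheel '[[0.1,[-0.3,0.6,0],[0,0,0]],[0.1,[-0.3,0.6,0],[0,0,0]],[0.1,[-0.3,0.6,0],[0,0,0]],[0.1,[-0.3,0.6,0],[0,0,0]],[0.1,[0,0,0],[0,0,0]],[0.1,[0,0,0],[0,0,0]],[0.1,[0,0,0],[0,0,0]],[0.1,[0,0,0],[0,0,0]],[0.1,[0,0,0],[0,0,0]],[0.1,[0,0,0],[0,0,0]]]'; FLIP=1 python3 plan.py rack 24 0 17 -48 | tail -1
```

```text
time_s: 25.38
ee_pos: [657.6, -44.6, 69.5]
ee_rot: [-90.0, 48.0, 176.1]
force: [-1.5, -0.2, 0.2]
gripper_width: 9.0
now s,y,h: [26.8 -0.2 17. ]
```

```bash
python3 -m handwheel '[[0.1,[-0.3,0.6,0],[0,0,0]],[0.1,[-0.3,0.6,0],[0,0,0]],[0.1,[-0.3,0.6,0],[0,0,0]],[0.1,[0,0,0],[0,0,0]],[0.1,[0,0,0],[0,0,0]],[0.1,[0,0,0],[0,0,0]],[0.1,[0,0,0],[0,0,0]],[0.1,[0,0,0],[0,0,0]],[0.1,[0,0,0],[0,0,0]],[0.1,[0,0,0],[0,0,0]]]'; FLIP=1 python3 plan.py rack 24 0 17 -48 | tail -1
```

```text
time_s: 26.22
ee_pos: [659.2, -44.8, 69.0]
ee_rot: [-90.0, 48.0, 176.1]
force: [-4.7, -0.6, 2.9]
gripper_width: 9.2
now s,y,h: [28.5 -0.2 16.9]
```

Firm contact at about 5 N: home. Back out along the slope.

```bash
python3 -m handwheel '[[0.1,[0.5,-0.9,0],[0,0,0]],[0.1,[0.5,-0.9,0],[0,0,0]],[0.1,[2.3,-4.5,0],[0,0,0]],[0.1,[7,-13.5,0],[0,0,0]],[0.1,[9,-18,0],[0,0,0]],[0.1,[9,-18,0],[0,0,0]],[0.1,[9,-18,0],[0,0,0]],[0.1,[9,-18,0],[0,0,0]],[0.1,[0,0,0],[0,0,0]],[0.1,[0,0,0],[0,0,0]]]'; FLIP=1 python3 plan.py rack -110 0 97 -56
python3 - <<'E'
from h import *
for n in("top","scene"):cv2.imwrite(f"pics/{n}10.png",env.grab_frame(n)[:,:,::-1])
a=cv2.imread("pics/top10.png")[125:185,240:315];b=cv2.imread("pics/scene10.png")[195:295,185:285]
cv2.imwrite("pics/c11.png",cv2.hconcat([cv2.convertScaleAbs(cv2.resize(q,(390,400),interpolation=cv2.INTER_CUBIC),alpha=1.3) for q in(a,b)]))
E
```

```text
time_s: 27.05
ee_pos: [560.4, -37.9, 96.5]
ee_rot: [-90.0, 48.0, 176.1]
force: [1.4, -0.1, 0.1]
gripper_width: 9.2
t 27.05 pos [560.4 -37.9  96.5] rot [-90.   48.  176.1] F [ 1.44 -0.09  0.05] w 9.2 q [ -6.  16. 140. 176.  23. -88.]
target [546.4 -36.9 182.2] turn [-0.04 -0.    7.97] shift after turn [-63.2 -59.5  -0. ] world [-13.9   1.   85.6]
now s,y,h: [-74.3  -0.   17.9]
```

View pics/c11.png

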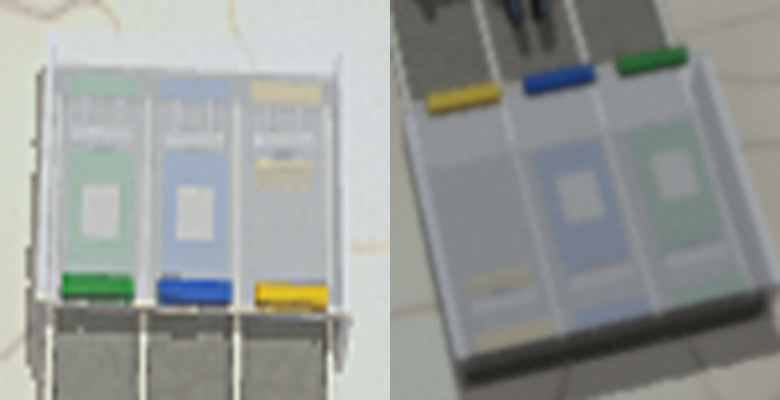

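Blue box stays home with the fingers gone; the picture shows it at (583,205), level with the green box. Now rise, reverse the wrist manoeuvre, and go for yellow.

```bash
python3 -m handwheel '[[0.1,[-21,-20,0],[0,0,0]],[0.1,[-21,-20,0],[0,0,4]],[0.1,[-21,-20,0],[0,0,4]],[0.1,[0,0,0],[0,0,0]],[0.1,[0,0,0],[-2,0.8,0]],[0.1,[0,0,0],[-2,0.8,0]],[0.1,[0,0,0],[-2,0.8,0]],[0.1,[0,0,0],[-2,0.8,0]],[0.1,[0,0,0],[-2,0.8,0]],[0.1,[0,0,0],[-2,0.8,0]]]'; FLIP=1 python3 plan.py rack -110 0 97 -30
python3 -m handwheel '[[0.1,[0,0,0],[0,0,-2.5]],[0.1,[0,0,0],[0,0,-2.5]],[0.1,[0,0,0],[0,0,-2.5]],[0.1,[0,0,0],[0,0,-2.5]],[0.1,[0,0,0],[0,0,-2.5]],[0.1,[0,0,0],[0,0,-2.5]],[0.1,[0,0,0],[0,0,-2.5]],[0.1,[0,0,0],[0,0,-2.5]],[0.1,[0,0,0],[0,0,-2.5]],[0.1,[0,0,0],[0,0,-2.5]]]'; FLIP=1 python3 plan.py rack -110 0 97 -20
```

```text
time_s: 27.98
ee_pos: [557.0, -38.0, 182.1]
ee_rot: [-108.9, 55.1, 167.7]
force: [0.6, 0.2, -0.5]
gripper_width: 8.7
t 27.98 pos [557.  -38.  182.1] rot [-108.9   55.1  167.7] F [ 0.58  0.2  -0.54] w 8.7 q [-20.   8. 138. 126.  32. -45.]
target [546.4 -36.9 182.2] turn [ 12.91  -2.02 -25.77] shift after turn [ 9.2 -5.4 -0.4] world [-10.6   1.1   0. ]
now s,y,h: [-99.7  -0.4  99.7]
time_s: 28.82
ee_pos: [557.1, -37.7, 182.2]
ee_rot: [-102.5, 31.3, 176.9]
force: [1.0, 0.6, -0.3]
gripper_width: 9.3
t 28.82 pos [557.1 -37.7 182.2] rot [-102.5   31.3  176.9] F [ 1.03  0.62 -0.28] w 9.3 q [-16.   7. 119.  38.  32.  44.]
target [546.4 -36.9 182.2] turn [ 12.77   1.92 -11.16] shift after turn [10.1 -3.6 -0.1] world [-10.7   0.8  -0. ]
now s,y,h: [-99.7  -0.1  99.8]
```

```bash
FLIP=1 python3 plan.py world 509 -301 120 21.5 0
python3 -m handwheel '[[0.5,[0,0,15],[6,0.5,-6]],[1,[0,0,20],[6,0.5,-6]],[1,[0,0,25],[0,0,-6]],[1,[0,0,25],[0,0,-6]],[1,[0,0,25],[0,0,-6]],[1,[0,0,25],[0,-6,0]],[1,[0,0,25],[0,-6,0]],[1,[0,0,25],[0,-6,0]],[1,[0,0,20],[0,-6,0]],[1,[0,0,0],[0,0,0]]]';  FLIP=1 python3 plan.py world 509 -301 80 21.5 0
```

```text
t 28.82 pos [557.1 -37.7 182.2] rot [-102.5   31.3  176.9] F [ 1.03  0.62 -0.28] w 9.3 q [-16.   7. 119.  38.  32.  44.]
target [ 509. -301.  120.] turn [  5.27 -20.52 -33.21] shift after turn [141.3  62.2 227.4] world [ -48.1 -263.3  -62.2]
now s,y,h: [-99.7  -0.1  99.8]
time_s: 29.65
ee_pos: [572.4, -228.4, 160.9]
ee_rot: [-92.4, 8.3, -156.3]
force: [0.2, 0.2, -0.4]
gripper_width: 73.0
t 29.65 pos [ 572.4 -228.4  160.9] rot [ -92.4    8.3 -156.3] F [ 0.21  0.24 -0.36] w 73.0 q [-27.  22.  92.   9.  62.  35.]
target [ 509. -301.   80.] turn [ 2.52  2.35 -8.23] shift after turn [85.6 80.9 44.3] world [-63.4 -72.6 -80.9]
now s,y,h: [ -66.9 -189.3   86.5]
```

```bash
python3 -m handwheel '[[1,[0,0,0],[1.2,1.2,-4.1]],[1,[0,0,0],[1.3,1.2,-4.1]],[1,[21,5,11],[0,0,0]],[1,[21,8,11],[0,0,0]],[1,[22,10,11],[0,0,0]],[1,[22,10,11],[0,0,0]],[1,[0,15,0],[0,0,0]],[1,[0,15,0],[0,0,0]],[1,[0,15,0],[0,0,0]],[1,[0,0,0],[0,0,0]]]';  FLIP=1 python3 plan.py world 509 -301 12 21.5 0
python3 - <<'E'
from h import *
for n in("top","scene"):cv2.imwrite(f"pics/{n}11.png",env.grab_frame(n)[:,:,::-1])
a=cv2.imread("pics/top11.png")[150:290,290:430];b=cv2.imread("pics/scene11.png")[150:290,70:210]
cv2.imwrite("pics/c12.png",cv2.hconcat([cv2.resize(q,None,fx=2.8,fy=2.8,interpolation=cv2.INTER_CUBIC) for q in(a,b)]))
E
```

```text
time_s: 30.48
ee_pos: [505.1, -295.3, 80.9]
ee_rot: [-90.4, -0.2, -158.6]
force: [-0.2, -0.9, -0.7]
gripper_width: 91.3
t 30.48 pos [ 505.1 -295.3   80.9] rot [ -90.4   -0.2 -158.6] F [-0.18 -0.94 -0.7 ] w 91.3 q [-32.  26.  99.   0.  56.  37.]
target [ 509. -301.   12.] turn [ 0.44 -0.11  0.18] shift after turn [-1.5 68.9  6.7] world [  3.9  -5.7 -68.9]
now s,y,h: [-106.7 -260.6   -6.9]
```

View pics/c12.png

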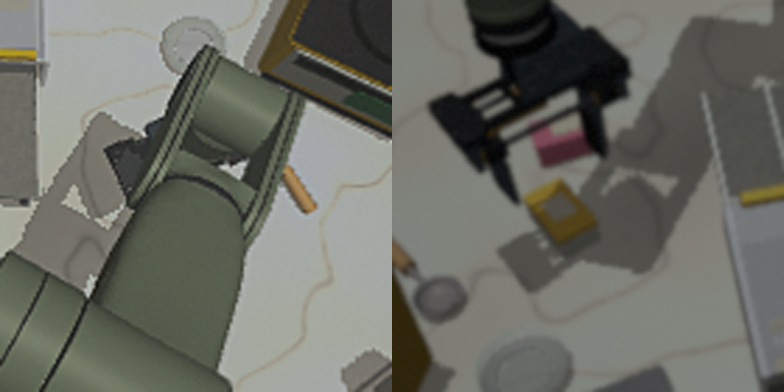

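Fingers (crop (515,195) and (600,150)) straddle the yellow box at (565,215), clear of pink at (560,145). Correct, descend and grip.

```bash
python3 -m handwheel '[[1,[-1.5,0,6.5],[0.4,0,0]],[1,[0,20,0],[0,0,0]],[1,[0,20,0],[0,0,0]],[1,[0,18,0],[0,0,0]],[1,[0,10,0],[0,0,0]],[1,[0,0,0],[0,0,0]],[1,[0,0,0],[0,0,0]],[0.1,[0,0,0],[0,0,0]],[0.1,[0,0,0],[0,0,0]],[0.1,[0,0,0],[0,0,0]]]' 25
python3 -m handwheel '[[0.1,[0,0,0],[0,0,0]],[0.1,[0,0,0],[0,0,0]],[0.1,[0,0,0],[0,0,0]],[0.1,[0,0,0],[0,0,0]],[0.1,[0,0,0],[0,0,0]],[0.1,[0,0,0],[0,0,0]],[0.1,[0,0,0],[0,0,0]],[0.1,[0,0,0],[0,0,0]],[0.1,[0,0,0],[0,0,0]],[0.1,[0,0,0],[0,0,0]]]';FLIP=1 python3 plan.py rack -115 -66 55 15
```

```text
time_s: 31.42
ee_pos: [511.4, -303.0, 17.7]
ee_rot: [-89.6, 0.1, -158.5]
force: [-1.1, -0.9, -0.1]
gripper_width: 74.1
time_s: 32.25
ee_pos: [510.4, -302.2, 16.6]
ee_rot: [-89.7, 0.0, -158.5]
force: [-1.8, 2.4, 4.1]
gripper_width: 45.6
t 32.25 pos [ 510.4 -302.2   16.6] rot [ -89.7    0.  -158.5] F [-1.81  2.38  4.12] w 45.6 q [-32.  30. 102.  -0.  48.  37.]
target [ 526.3 -101.7  142.9] turn [ -3.56  25.2  -14.85] shift after turn [  30.5 -122.5 -201.2] world [ 15.9 200.6 126.3]
now s,y,h: [ -84.5 -267.2  -67.5]
```

```bash
python3 -m handwheel '[[0.1,[0,-10,0],[0,0,0]],[0.1,[0,-30,0],[0,0,0]],[0.1,[0,-35,0],[0,0,0]],[0.1,[0,-35,0],[0,0,0]],[0.1,[0,-30,0],[0,0,0]],[0.1,[0,0,0],[0,6.5,0]],[0.1,[0,0,0],[0,6.5,0]],[0.1,[0,0,0],[0,6.5,0]],[0.1,[0,0,0],[0,6,-5]],[0.1,[0,0,0],[0,0,-5]]]';FLIP=1 python3 plan.py rack -115 -66 60 15
```

```text
time_s: 33.08
ee_pos: [509.5, -303.0, 158.0]
ee_rot: [-89.3, -9.4, 176.1]
force: [0.7, -0.0, -3.0]
gripper_width: 45.7
t 33.08 pos [ 509.5 -303.   158. ] rot [-89.3  -9.4 176.1] F [ 0.67 -0.01 -3.  ] w 45.7 q [-29.  27.  86.  -5.  76.  66.]
target [ 527.6 -101.7  147.7] turn [-0.66 -0.03 -5.56] shift after turn [  -6.8    8.8 -202. ] world [ 18.  201.2 -10.3]
now s,y,h: [-121.8 -268.    68.8]
```

```bash
python3 -m handwheel '[[0.1,[0,0,0],[-0.6,0,-5]],[0.1,[-1,0,-28],[0,0,0]],[0.1,[-1,0,-28],[0,0,0]],[0.1,[-1,0,-28],[0,0,0]],[0.1,[-1,0,-28],[0,0,0]],[0.1,[-1,0,-28],[0,0,0]],[0.1,[-1,0,-28],[0,0,0]],[0.1,[-1,0,-24],[0,0,0]],[0.1,[0,0,-10],[0,0,0]],[0.1,[0,0,0],[0,0,0]]]'
python3 -m handwheel '[[0.1,[0,10,0],[0,0,0]],[0.1,[0,10,0],[0,0,0]],[0.1,[0,8,0],[0,0,0]],[0.1,[0,5,0],[0,0,0]],[0.1,[0,0,0],[0,0,0]],[0.1,[0,0,0],[0,0,0]],[0.1,[0,0,0],[0,0,0]],[0.1,[0,0,0],[0,0,0]],[0.1,[0,0,0],[0,0,0]],[0.1,[0,0,0],[0,0,0]]]';FLIP=1 python3 plan.py rack -115 -66 16 15
python3 - <<'E'
from h import *
for n in("top","scene"):cv2.imwrite(f"pics/{n}12.png",env.grab_frame(n)[:,:,::-1])
a=cv2.imread("pics/top12.png")[130:270,210:350];b=cv2.imread("pics/scene12.png")[130:270,150:290]
cv2.imwrite("pics/c13.png",cv2.hconcat([cv2.resize(q,None,fx=2.8,fy=2.8,interpolation=cv2.INTER_CUBIC) for q in(a,b)]))
E
```

```text
time_s: 33.92
ee_pos: [530.7, -99.4, 155.4]
ee_rot: [-90.1, -14.3, 176.5]
force: [-0.4, -0.6, -3.6]
gripper_width: 46.0
time_s: 34.75
ee_pos: [522.0, -100.2, 123.6]
ee_rot: [-90.1, -14.3, 176.4]
force: [-0.6, 0.5, -2.3]
gripper_width: 45.9
t 34.75 pos [ 522.  -100.2  123.6] rot [-90.1 -14.3 176.4] F [-0.62  0.54 -2.33] w 45.9 q [-11.  26.  93.  -2.  75.  83.]
target [ 516.2 -101.   105.2] turn [ 0.04  0.28 -0.66] shift after turn [ 0.8 19.2  1.1] world [ -5.8  -0.7 -18.4]
now s,y,h: [-114.2  -64.9   35.2]
```

View pics/c13.png

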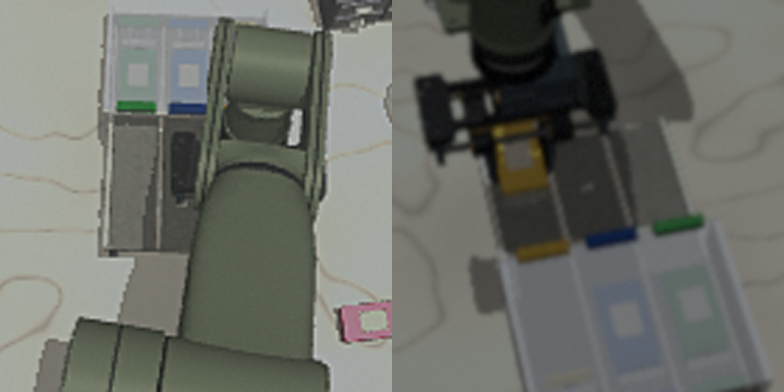

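Yellow is held over its lane (crop (520,160), yellow tag below at (543,252)). Lower to contact.

```bash
python3 -m handwheel '[[0.1,[0.8,6,1],[0,0.3,-0.7]],[0.1,[0,6,0],[0,0,0]],[0.1,[0,3,0],[0,0,0]],[0.1,[0,1,0],[0,0,0]],[0.1,[0,1,0],[0,0,0]],[0.1,[0,0.5,0],[0,0,0]],[0.1,[0,0,0],[0,0,0]],[0.1,[0,0,0],[0,0,0]],[0.1,[0,0,0],[0,0,0]],[0.1,[0,0,0],[0,0,0]]]';FLIP=1 python3 plan.py rack -115 -66 16 15
```

```text
time_s: 35.68
ee_pos: [516.5, -100.8, 106.7]
ee_rot: [-90.0, -15.1, 176.1]
force: [0.1, 0.1, -2.3]
gripper_width: 45.9
t 35.68 pos [ 516.5 -100.8  106.7] rot [-90.  -15.1 176.1] F [ 0.13  0.07 -2.35] w 45.9 q [-11.  27.  94.  -2.  74.  84.]
target [ 516.2 -101.   105.2] turn [ 0.05 -0.03  0.07] shift after turn [-0.1  1.6  0.2] world [-0.3 -0.1 -1.5]
now s,y,h: [-115.1  -65.8   17.6]
```

```bash
python3 -m handwheel '[[0.1,[0,0.7,0],[0,0,0]],[0.1,[0,0,0],[0,0,0]],[0.1,[0,0.7,0],[0,0,0]],[0.1,[0,0,0],[0,0,0]],[0.1,[0,0.5,0],[0,0,0]],[0.1,[0,0,0],[0,0,0]],[0.1,[0,0,0],[0,0,0]],[0.1,[0,0,0],[0,0,0]],[0.1,[0,0,0],[0,0,0]],[0.1,[0,0,0],[0,0,0]]]';FLIP=1 python3 plan.py rack -115 -66 16 15
```

```text
time_s: 36.52
ee_pos: [516.1, -100.8, 105.4]
ee_rot: [-90.0, -15.0, 176.1]
force: [-0.9, 1.0, 4.9]
gripper_width: 45.7
t 36.52 pos [ 516.1 -100.8  105.4] rot [-90.  -15.  176.1] F [-0.91  1.05  4.92] w 45.7 q [-11.  27.  94.  -2.  74.  84.]
target [ 516.2 -101.   105.2] turn [ 0.05 -0.03  0.04] shift after turn [-0.1  0.2  0.2] world [ 0.1 -0.2 -0.2]
now s,y,h: [-115.1  -65.8   16.2]
```

```bash
python3 -m handwheel '[[1,[0,0,0],[0,0,0]],[1,[0,0,0],[0,0,0]],[1,[0,0,0],[0,0,0]],[1,[0,0,0],[0,0,0]],[1,[0,0,0],[0,0,0]],[1,[0,-5,0],[0,0,0]],[1,[0,-15,0],[0,0,0]],[1,[0,-30,0],[0,0,0]],[1,[0,-35,0],[0,0,0]],[1,[0,0,0],[0,0,0]]]'
python3 -m handwheel '[[0.1,[25,0,0],[0,0,7]],[0.1,[25,0,0],[0,0,7]],[0.1,[25,0,0],[0,0,7]],[0.1,[0,0,0],[0,0,7]],[0.1,[0,0,0],[0,0,7]],[0.1,[0,0,0],[0,0,0]],[0.1,[0,0,0],[0,0,0]],[0.1,[0,0,0],[0,0,0]],[0.1,[0,0,0],[0,0,0]],[0.1,[0,0,0],[0,0,0]]]'; FLIP=1 python3 plan.py rack -186 -66 14 -20
python3 - <<'E'
from h import *
for n in("top","scene"):cv2.imwrite(f"pics/{n}13.png",env.grab_frame(n)[:,:,::-1])
a=cv2.imread("pics/top13.png")[130:270,210:350];b=cv2.imread("pics/scene13.png")[130:270,150:290]
cv2.imwrite("pics/c14.png",cv2.hconcat([cv2.resize(q,None,fx=2.8,fy=2.8,interpolation=cv2.INTER_CUBIC) for q in(a,b)]))
E
```

```text
time_s: 37.35
ee_pos: [542.5, -103.1, 192.9]
ee_rot: [-90.0, -14.3, 176.1]
force: [0.5, -0.0, 0.6]
gripper_width: 91.1
time_s: 38.18
ee_pos: [466.6, -97.7, 198.0]
ee_rot: [-90.0, 19.9, 176.1]
force: [-0.3, -0.1, -0.7]
gripper_width: 27.6
t 38.18 pos [466.6 -97.7 198. ] rot [-90.   19.9 176.1] F [-0.35 -0.06 -0.74] w 27.6 q [-16.   1. 117.   6.  43.  74.]
target [447.3 -96.3 121.7] turn [ 0.03 -0.01  0.07] shift after turn [44.3 65.1 -0.1] world [-19.3   1.4 -76.3]
now s,y,h: [-187.   -66.1   92.7]
```

View pics/c14.png

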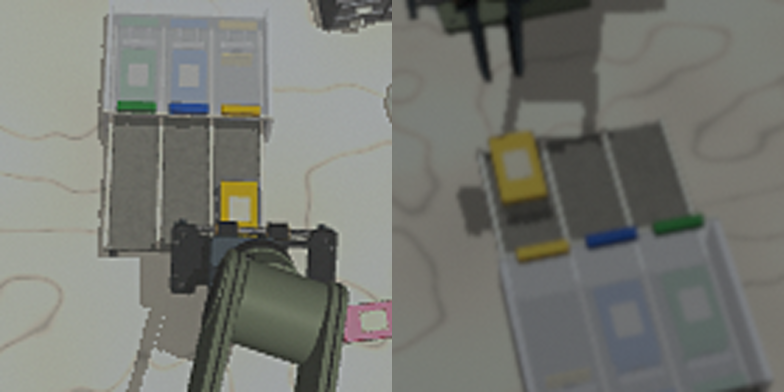

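Yellow box (crop (239,205) top, (518,168) scene) lies straight in the yellow lane. Get behind it and push.

```bash
python3 -m handwheel '[[0.1,[13,18,0],[0,0,0]],[0.1,[13,19,0],[0,0,0]],[0.1,[11,17,0],[0,0,0]],[0.1,[7,9,0],[0,0,0]],[0.1,[0,0,0],[0,0,0]],[0.1,[0,0,0],[0,0,0]],[0.1,[0,0,0],[0,0,0]],[0.1,[0,0,0],[0,0,0]],[0.1,[0,0,0],[0,0,0]],[0.1,[0,0,0],[0,0,0]]]';FLIP=1 python3 plan.py rack -92 -66 14 -20
```

```text
time_s: 39.12
ee_pos: [445.0, -96.0, 123.9]
ee_rot: [-90.0, 20.0, 176.1]
force: [0.2, -0.6, -0.0]
gripper_width: 9.0
t 39.12 pos [445.  -96.  123.9] rot [-90.   20.  176.1] F [ 0.25 -0.6  -0.04] w 9.0 q [-17.   4. 127.   9.  30.  70.]
target [ 537.9 -102.4   97.3] turn [ 0.01 -0.04  0.  ] shift after turn [-78.4  56.7   0.1] world [ 92.8  -6.4 -26.5]
now s,y,h: [-188.7  -65.9   15.5]
```

```bash
python3 -m handwheel '[[0.1,[-8,6.8,0],[0,0,0]],[0.1,[-8.5,6.3,0],[0,0,0]],[0.1,[-8.5,6,0],[0,0,0]],[0.1,[-8.5,6,0],[0,0,0]],[0.1,[-8.5,6,0],[0,0,0]],[0.1,[-8.5,6,0],[0,0,0]],[0.1,[-8.5,6,0],[0,0,0]],[0.1,[-8.5,6,0],[0,0,0]],[0.1,[-7,4.9,0],[0,0,0]],[0.1,[-4,2.8,0],[0,0,0]]]';FLIP=1 python3 plan.py rack -92 -66 14 -20
python3 - <<'E'
from h import *
for n in("top","scene"):cv2.imwrite(f"pics/{n}14.png",env.grab_frame(n)[:,:,::-1])
a=cv2.imread("pics/top14.png")[130:270,210:350];b=cv2.imread("pics/scene14.png")[130:270,150:290]
cv2.imwrite("pics/c15.png",cv2.hconcat([cv2.resize(q,None,fx=2.8,fy=2.8,interpolation=cv2.INTER_CUBIC) for q in(a,b)]))
E
```

```text
time_s: 39.95
ee_pos: [538.6, -102.3, 96.0]
ee_rot: [-90.0, 19.9, 176.1]
force: [-0.9, 0.4, 0.9]
gripper_width: 9.1
t 39.95 pos [ 538.6 -102.3   96. ] rot [-90.   19.9 176.1] F [-0.88  0.41  0.85] w 9.1 q [-14.  14. 119.   8.  28.  74.]
target [ 537.9 -102.4   97.3] turn [ 0.03 -0.04  0.09] shift after turn [ 0.2 -1.5  0.2] world [-0.7 -0.1  1.3]
now s,y,h: [-91.  -65.8  12.9]
```

View pics/c15.png

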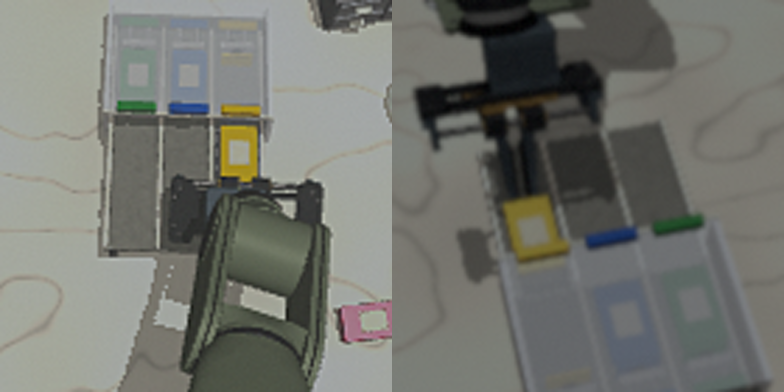

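Box at the cover edge, straight ((239,152) top, (535,230) scene). Back off, rise, and change over the wrist as before.

```bash
python3 -m handwheel '[[0.1,[8,-6,0],[0,0,0]],[0.1,[8,-6,0],[0,0,0]],[0.1,[-15,-25,0],[0,0,0]],[0.1,[-18,-25,0],[0,0,0]],[0.1,[-18,-24,0],[0,0,5]],[0.1,[0,0,0],[-5,0,5]],[0.1,[0,0,0],[-5,0,0]],[0.1,[0,0,0],[-4,0,0]],[0.1,[0,0,0],[0,0,2.5]],[0.1,[0,0,0],[0,0,2.5]]]';FLIP=1 python3 plan.py rack -110 -66 97 -56
python3 -m handwheel '[[0.1,[0,0,0],[0,0,2.5]],[0.1,[0,0,0],[0,0,2.5]],[0.1,[0,0,0],[0,0,2.5]],[0.1,[0,0,0],[0,0,2.5]],[0.1,[0,0,0],[0,0,2.5]],[0.1,[0,0,0],[0,0,2.5]],[0.1,[0,0,0],[0,0,2.5]],[0.1,[0,0,0],[0,0,2.5]],[0.1,[0,0,0],[0,0,0]],[0.1,[0,0,0],[0,0,0]]]';FLIP=1 python3 plan.py rack -110 -66 97 -56
```

```text
time_s: 40.88
ee_pos: [539.1, -101.5, 188.4]
ee_rot: [-102.3, 32.4, 174.8]
force: [0.2, 0.5, -1.8]
gripper_width: 9.0
t 40.88 pos [ 539.1 -101.5  188.4] rot [-102.3   32.4  174.8] F [ 0.24  0.46 -1.84] w 9.0 q [-25.   6. 119.  42.  35.  36.]
target [ 542.  -102.7  182.2] turn [11.18 -3.5  23.42] shift after turn [3.5 5.9 1. ] world [ 2.8 -1.2 -6.2]
now s,y,h: [-114.4  -65.   102.3]
time_s: 41.72
ee_pos: [538.6, -100.1, 187.4]
ee_rot: [-106.9, 51.5, 168.1]
force: [0.2, -0.2, -0.8]
gripper_width: 9.2
t 41.72 pos [ 538.6 -100.1  187.4] rot [-106.9   51.5  168.1] F [ 0.16 -0.21 -0.82] w 9.2 q [-30.   6. 135. 102.  31. -27.]
target [ 542.  -102.7  182.2] turn [10.43 -5.37  3.76] shift after turn [2.4 5.9 2.4] world [ 3.4 -2.7 -5.3]
now s,y,h: [-114.8  -63.6  101.2]
```

```bash
python3 -m handwheel '[[0.1,[0,0,0],[0,0,2]],[0.1,[0,0,0],[0,0,2]],[0.1,[0,0,0],[1.8,-0.9,0]],[0.1,[0,0,0],[1.8,-0.9,0]],[0.1,[0,0,0],[1.8,-0.9,0]],[0.1,[0,0,0],[1.7,-0.9,0]],[0.1,[0,0,0],[1.7,-0.9,0]],[0.1,[0,0,0],[1.7,-0.9,0]],[0.1,[0,0,0],[0,0,0]],[0.1,[0,0,0],[0,0,0]]]';FLIP=1 python3 plan.py rack -105 -66 50 -48
```

```text
time_s: 42.55
ee_pos: [540.4, -99.6, 188.7]
ee_rot: [-90.3, 56.4, 175.6]
force: [-0.1, 0.4, -1.1]
gripper_width: 9.5
t 42.55 pos [540.4 -99.6 188.7] rot [-90.3  56.4 175.6] F [-0.13  0.4  -1.06] w 9.5 q [-19.   5. 140. 147.  24. -68.]
target [ 534.6 -102.2  135.5] turn [-0.12 -0.27 -8.36] shift after turn [43.3 31.5  3. ] world [ -5.8  -2.6 -53.2]
now s,y,h: [-113.4  -63.   102.9]
```

```bash
python3 -m handwheel '[[0.1,[20,20,1.5],[0,0,0]],[0.1,[20,20,1.5],[0,0,0]],[0.1,[0,0,0],[-0.1,-0.3,-4]],[0.1,[0,0,0],[0,0,-4.3]],[0.1,[0,0,0],[0,0,0]],[0.1,[0,0,0],[0,0,0]],[0.1,[0,0,0],[0,0,0]],[0.1,[0,0,0],[0,0,0]],[0.1,[0,0,0],[0,0,0]],[0.1,[0,0,0],[0,0,0]]]';FLIP=1 python3 plan.py rack -100 -66 17 -48
```

```text
time_s: 43.38
ee_pos: [550.1, -104.1, 132.1]
ee_rot: [-89.9, 48.0, 176.0]
force: [0.5, 0.3, 0.4]
gripper_width: 9.1
t 43.38 pos [ 550.1 -104.1  132.1] rot [-89.9  48.  176. ] F [0.5  0.26 0.39] w 9.1 q [-18.  11. 137. 144.  18. -65.]
target [ 530.9 -102.   102.3] turn [-0.15 -0.04  0.02] shift after turn [35.   5.7 -0.8] world [-19.1   2.1 -29.8]
now s,y,h: [-89.1 -66.8  50.8]
```

```bash
python3 -m handwheel '[[0.1,[5,-10,-0.8],[0,0,0]],[0.1,[10,5.2,0],[0,0,0]],[0.1,[10,5.2,0],[0,0,0]],[0.1,[7,3.8,0],[0,0,0]],[0.1,[3,1.5,0],[0,0,0]],[0.1,[0,0,0],[0,0,0]],[0.1,[0,0,0],[0,0,0]],[0.1,[0,0,0],[0,0,0]],[0.1,[0,0,0],[0,0,0]],[0.1,[0,0,0],[0,0,0]]]'
FLIP=1 python3 plan.py rack -5 -66 17 -48
python3 - <<'E'
from h import *
for n in("top","scene"):cv2.imwrite(f"pics/{n}15.png",env.grab_frame(n)[:,:,::-1])
a=cv2.imread("pics/top15.png")[130:270,210:350];b=cv2.imread("pics/scene15.png")[130:270,150:290]
cv2.imwrite("pics/c16.png",cv2.hconcat([cv2.resize(q,None,fx=2.8,fy=2.8,interpolation=cv2.INTER_CUBIC) for q in(a,b)]))
E
```

```text
time_s: 44.22
ee_pos: [531.9, -102.2, 102.9]
ee_rot: [-89.8, 48.0, 176.1]
force: [0.0, -0.0, 0.1]
gripper_width: 9.2
t 44.22 pos [ 531.9 -102.2  102.9] rot [-89.8  48.  176.1] F [ 0.   -0.03  0.14] w 9.2 q [-19.  14. 141. 153.  24. -75.]
target [ 622.5 -108.2   77.7] turn [-0.16 -0.   -0.03] shift after turn [-42.   84.3  -0.1] world [ 90.6  -6.  -25.2]
now s,y,h: [-99.2 -66.1  17.9]
```

View pics/c16.png

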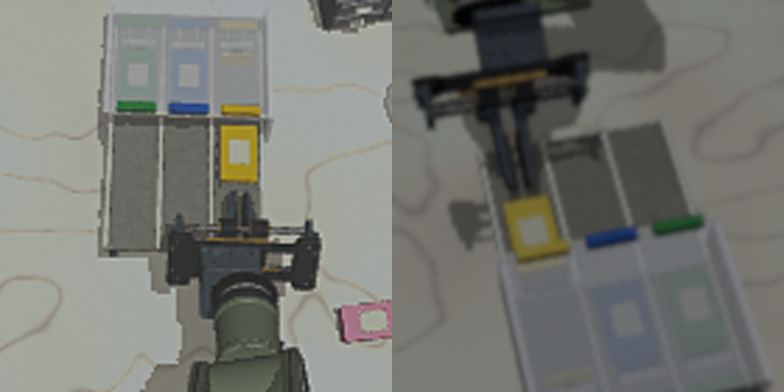

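Fingers (crop (240,210)) sit behind the yellow box, in line with the lane. Push.

```bash
python3 -m handwheel '[[0.1,[-4,8.7,0],[0,0,0]],[0.1,[-4.5,8.9,0],[0,0,0]],[0.1,[-4.5,8.9,0],[0,0,0]],[0.1,[-4.5,8.9,0],[0,0,0]],[0.1,[-4.5,8.9,0],[0,0,0]],[0.1,[-4.5,8.9,0],[0,0,0]],[0.1,[-4.5,8.9,0],[0,0,0]],[0.1,[-4.5,8.9,0],[0,0,0]],[0.1,[-3.6,7.1,0],[0,0,0]],[0.1,[-2.7,5.3,0],[0,0,0]]]'
FLIP=1 python3 plan.py rack 15 -66 17 -48
python3 - <<'E'
from h import *
for n in("top","scene"):cv2.imwrite(f"pics/{n}16.png",env.grab_frame(n)[:,:,::-1])
a=cv2.imread("pics/top16.png")[130:270,210:350];b=cv2.imread("pics/scene16.png")[170:310,150:290]
cv2.imwrite("pics/c17.png",cv2.hconcat([cv2.resize(q,None,fx=2.8,fy=2.8,interpolation=cv2.INTER_CUBIC) for q in(a,b)]))
E
```

```text
time_s: 45.15
ee_pos: [622.4, -108.5, 77.3]
ee_rot: [-89.9, 48.0, 176.1]
force: [-0.8, -0.8, 1.6]
gripper_width: 9.2
t 45.15 pos [ 622.4 -108.5   77.3] rot [-89.9  48.  176.1] F [-0.79 -0.75  1.55] w 9.2 q [-15.  22. 132. 158.  23. -77.]
target [ 641.8 -109.5   72.5] turn [-0.15 -0.01  0.02] shift after turn [-9.4 17.5 -0.3] world [19.3 -1.  -4.7]
now s,y,h: [ -4.9 -66.3  16.5]
```

View pics/c17.png

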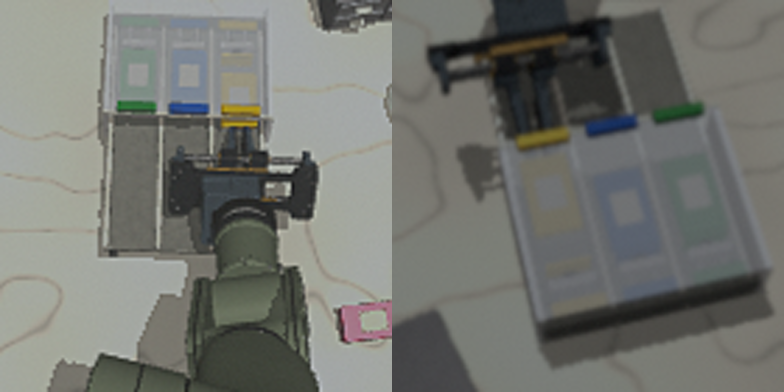

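Yellow is sliding straight under the cover, with a gap left to the paddle. Slower.

```bash
python3 -m handwheel '[[0.1,[-1.5,2.7,0],[0,0,0]],[0.1,[-1.5,2.7,0],[0,0,0]],[0.1,[-1.5,2.7,0],[0,0,0]],[0.1,[-1.5,2.7,0],[0,0,0]],[0.1,[-1.4,2.7,0],[0,0,0]],[0.1,[-1.4,2.7,0],[0,0,0]],[0.1,[-1,1.8,0],[0,0,0]],[0.1,[-0.5,0.9,0],[0,0,0]],[0.1,[0,0,0],[0,0,0]],[0.1,[0,0,0],[0,0,0]]]'
python3 -m handwheel '[[0.1,[-0.4,0.7,0],[0,0,0]],[0.1,[-0.4,0.7,0],[0,0,0]],[0.1,[-0.4,0.7,0],[0,0,0]],[0.1,[-0.4,0.7,0],[0,0,0]],[0.1,[-0.3,0.6,0],[0,0,0]],[0.1,[0,0,0],[0,0,0]],[0.1,[0,0,0],[0,0,0]],[0.1,[0,0,0],[0,0,0]],[0.1,[0,0,0],[0,0,0]],[0.1,[0,0,0],[0,0,0]]]';FLIP=1 python3 plan.py rack 20 -66 17 -48
```

```text
time_s: 46.08
ee_pos: [642.4, -109.9, 72.7]
ee_rot: [-89.9, 48.0, 176.1]
force: [0.6, 0.2, -0.5]
gripper_width: 9.4
time_s: 46.92
ee_pos: [646.0, -110.2, 71.7]
ee_rot: [-89.9, 48.0, 176.1]
force: [-0.3, -0.6, -0.3]
gripper_width: 9.1
t 46.92 pos [ 646.  -110.2   71.7] rot [-89.9  48.  176.1] F [-0.31 -0.62 -0.27] w 9.1 q [-15.  24. 129. 159.  22. -77.]
target [ 646.6 -109.9   71.2] turn [-0.15 -0.02  0.03] shift after turn [-0.   0.7 -0.4] world [ 0.6  0.3 -0.4]
now s,y,h: [ 19.4 -66.4  17.3]
```

```bash
python3 -m handwheel '[[0.1,[-0.3,0.6,0],[0,0,0]],[0.1,[-0.3,0.6,0],[0,0,0]],[0.1,[-0.3,0.6,0],[0,0,0]],[0.1,[-0.3,0.7,0],[0,0,0]],[0.1,[0,0,0],[0,0,0]],[0.1,[0,0,0],[0,0,0]],[0.1,[0,0,0],[0,0,0]],[0.1,[0,0,0],[0,0,0]],[0.1,[0,0,0],[0,0,0]],[0.1,[0,0,0],[0,0,0]]]'; FLIP=1 python3 plan.py rack 24 0 17 -48 | tail -1
```

```text
time_s: 47.75
ee_pos: [648.7, -110.4, 70.9]
ee_rot: [-89.9, 48.0, 176.1]
force: [-0.4, -0.8, -0.5]
gripper_width: 9.0
now s,y,h: [ 22.2 -66.4  17.2]
```

```bash
python3 -m handwheel '[[0.1,[-0.3,0.6,0],[0,0,0]],[0.1,[-0.3,0.6,0],[0,0,0]],[0.1,[-0.3,0.6,0],[0,0,0]],[0.1,[0,0,0],[0,0,0]],[0.1,[0,0,0],[0,0,0]],[0.1,[0,0,0],[0,0,0]],[0.1,[0,0,0],[0,0,0]],[0.1,[0,0,0],[0,0,0]],[0.1,[0,0,0],[0,0,0]],[0.1,[0,0,0],[0,0,0]]]'; FLIP=1 python3 plan.py rack 24 0 17 -48 | tail -1
```

```text
time_s: 48.58
ee_pos: [650.6, -110.5, 70.3]
ee_rot: [-89.9, 48.0, 176.1]
force: [0.0, -0.4, 0.7]
gripper_width: 9.0
now s,y,h: [ 24.1 -66.4  17.2]
```

```bash
python3 -m handwheel '[[0.1,[-0.3,0.6,0],[0,0,0]],[0.1,[-0.3,0.6,0],[0,0,0]],[0.1,[-0.3,0.6,0],[0,0,0]],[0.1,[0,0,0],[0,0,0]],[0.1,[0,0,0],[0,0,0]],[0.1,[0,0,0],[0,0,0]],[0.1,[0,0,0],[0,0,0]],[0.1,[0,0,0],[0,0,0]],[0.1,[0,0,0],[0,0,0]],[0.1,[0,0,0],[0,0,0]]]'; FLIP=1 python3 plan.py rack 24 0 17 -48 | tail -1
```

```text
time_s: 49.42
ee_pos: [652.5, -110.7, 69.8]
ee_rot: [-89.9, 48.0, 176.1]
force: [0.1, 0.4, 0.1]
gripper_width: 9.1
now s,y,h: [ 26.2 -66.4  17.2]
```

```bash
python3 - <<'E'
from h import *
for n in("top","scene"):cv2.imwrite(f"pics/{n}17.png",env.grab_frame(n)[:,:,::-1])
a=cv2.imread("pics/top17.png")[125:185,240:315];b=cv2.imread("pics/scene17.png")[195:295,185:285]
cv2.imwrite("pics/c18.png",cv2.hconcat([cv2.convertScaleAbs(cv2.resize(q,(390,400),interpolation=cv2.INTER_CUBIC),alpha=1.3) for q in(a,b)]))
E
```

```text
(no output)
```

View pics/c18.png

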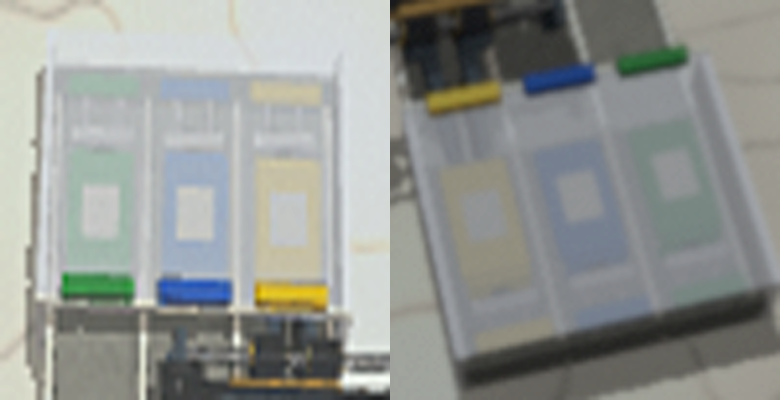

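The yellow box reaches about to its paddle, but there is no firm reaction yet. Continue.

```bash
python3 -m handwheel '[[0.1,[-0.3,0.6,0],[0,0,0]],[0.1,[-0.3,0.6,0],[0,0,0]],[0.1,[-0.3,0.6,0],[0,0,0]],[0.1,[0,0,0],[0,0,0]],[0.1,[0,0,0],[0,0,0]],[0.1,[0,0,0],[0,0,0]],[0.1,[0,0,0],[0,0,0]],[0.1,[0,0,0],[0,0,0]],[0.1,[0,0,0],[0,0,0]],[0.1,[0,0,0],[0,0,0]]]'; FLIP=1 python3 plan.py rack 24 0 17 -48 | tail -1
```

```text
time_s: 50.35
ee_pos: [654.5, -110.8, 69.3]
ee_rot: [-89.9, 48.0, 176.1]
force: [0.2, 0.5, -0.1]
gripper_width: 9.1
now s,y,h: [ 28.2 -66.4  17.2]
```

```bash
python3 -m handwheel '[[0.1,[-0.3,0.6,0],[0,0,0]],[0.1,[-0.3,0.6,0],[0,0,0]],[0.1,[-0.3,0.6,0],[0,0,0]],[0.1,[0,0,0],[0,0,0]],[0.1,[0,0,0],[0,0,0]],[0.1,[0,0,0],[0,0,0]],[0.1,[0,0,0],[0,0,0]],[0.1,[0,0,0],[0,0,0]],[0.1,[0,0,0],[0,0,0]],[0.1,[0,0,0],[0,0,0]]]'; FLIP=1 python3 plan.py rack 24 0 17 -48 | tail -1
```

```text
time_s: 51.18
ee_pos: [656.3, -111.0, 68.7]
ee_rot: [-89.9, 48.0, 176.1]
force: [-3.7, -0.2, 1.4]
gripper_width: 9.2
now s,y,h: [ 30.1 -66.4  17.1]
```

```bash
python3 -m handwheel '[[0.1,[-0.25,0.5,0],[0,0,0]],[0.1,[0,0,0],[0,0,0]],[0.1,[0,0,0],[0,0,0]],[0.1,[0,0,0],[0,0,0]],[0.1,[0,0,0],[0,0,0]],[0.1,[0,0,0],[0,0,0]],[0.1,[0,0,0],[0,0,0]],[0.1,[0,0,0],[0,0,0]],[0.1,[0,0,0],[0,0,0]],[0.1,[0,0,0],[0,0,0]]]'; FLIP=1 python3 plan.py rack 24 0 17 -48 | tail -1
```

```text
time_s: 52.02
ee_pos: [656.8, -111.0, 68.5]
ee_rot: [-89.9, 48.0, 176.1]
force: [-4.5, -0.3, 4.4]
gripper_width: 9.3
now s,y,h: [ 30.7 -66.4  17.1]
```

```bash
python3 -m handwheel '[[0.1,[0.5,-0.9,0],[0,0,0]],[0.1,[0.5,-0.9,0],[0,0,0]],[0.1,[2.3,-4.5,0],[0,0,0]],[0.1,[7,-13.5,0],[0,0,0]],[0.1,[9,-18,0],[0,0,0]],[0.1,[9,-18,0],[0,0,0]],[0.1,[9,-18,0],[0,0,0]],[0.1,[9,-18,0],[0,0,0]],[0.1,[-20,-20,0],[0,0,0]],[0.1,[-20,-20,0],[0,0,0]]]'
python3 -m handwheel '[[0.1,[-20,-25,0],[0,0,0]],[0.1,[0,-25,0],[0,0,0]],[0.1,[0,0,0],[0,0,0]],[0.1,[0,0,0],[0,0,0]],[0.1,[0,0,0],[0,0,0]],[0.1,[0,0,0],[0,0,0]],[0.1,[0,0,0],[0,0,0]],[0.1,[0,0,0],[0,0,0]],[0.1,[0,0,0],[0,0,0]],[0.1,[0,0,0],[0,0,0]]]'
cp masks.pkl masks0.pkl; python3 m.py | grep -E "jar|dish|scoop|bin|^[0-9]"
python3 - <<'E'
from h import *
for n in("top","scene"):cv2.imwrite(f"pics/{n}18.png",env.grab_frame(n)[:,:,::-1])
a=cv2.imread("pics/top18.png")[125:185,240:315];b=cv2.imread("pics/scene18.png")[195:295,185:285]
cv2.imwrite("pics/c19.png",cv2.hconcat([cv2.convertScaleAbs(cv2.resize(q,(390,400),interpolation=cv2.INTER_CUBIC),alpha=1.3) for q in(a,b)]))
E
```

```text
time_s: 52.85
ee_pos: [553.5, -102.8, 146.5]
ee_rot: [-90.1, 47.8, 176.0]
force: [1.4, 1.2, 0.8]
gripper_width: 9.5
time_s: 53.68
ee_pos: [539.1, -99.2, 174.3]
ee_rot: [-90.6, 47.8, 176.0]
force: [0.2, 0.4, 0.0]
gripper_width: 9.1
scene jar 0.7 [363.9 211.9] 553
scene jar 0.41 [229.8 214.5] 104
scene dish 0.84 [114.2 281.9] 741
scene scoop 0.95 [ 77.3 251. ] 406
scene bin 0.89 [367.2 159.3] 1225
top jar 0.81 [165.8 165.6] 249
top jar 0.58 [359.6 165.4] 402
top dish 0.94 [358.3 164.9] 391
top scoop 0.77 [385. 199.] 274
top bin 0.69 [358.1 164.6] 422
top bin 0.68 [117.5 229.7] 1008
54.8833
```

View pics/c19.png

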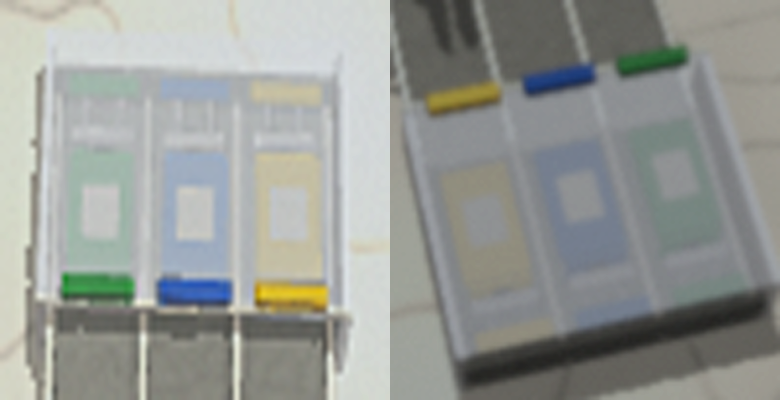

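View pics/scene18.png

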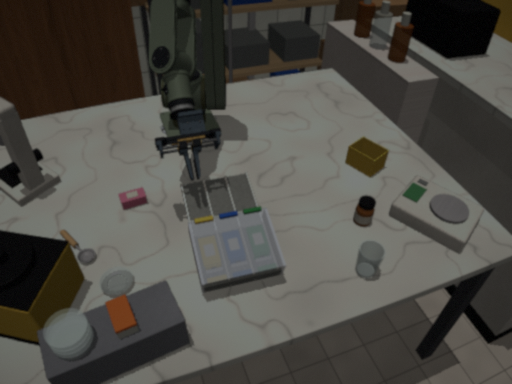

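All three boxes sit home, straight and level with each other at their paddles (right-hand crop: yellow (487,225), blue (583,205), green (678,180)). The bench items are unmoved and the gripper is clear at z of about 174. Handing in.

```bash
python3 -c "
from workcell import env
print(env.job_done(), env.state()['time_s'])"
```

```text
the job is handed in; nothing more can be done
the job is handed in; nothing more can be done
```

I filed the blue box and then the yellow box, each lid up in the lane of its own colour. I handed the job in shortly after 55 s; the limit is 72 s.

- **Stops:** I slid each box down with the fingers nearly shut and leaned back under the cover, until the stop pushed back firmly. The last readings were about 5.5 N for blue and 6.3 N for yellow, against the 20 N limit. These were taken between short moves, so I have no continuous peak. I could not read the paddle joints, so "home" rests on that firm contact and the pictures.
- **Boxes:** After I let go, both boxes lay straight and level with the green box. I saw no shift in the green box.
- **Bench:** The jar, dish, scoop and bin show no visible movement between the first and last pictures. The trained networks' positions moved by a few pixels; the largest shift was the scoop, about 5 pixels in the scene view. I take that as detector scatter. The networks also gave a few false "jar" and "bin" hits, on the dish and at the rack, which I ignored.
- **Robot:** The gripper was clear of everything at the end.
- **Measurement disagreement:** At the start, the two cameras differed by about 2 to 5 mm on box and rack positions. Where it mattered, I settled the heights by feeling for contact with the lane floor.

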